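# Sort loading plates by weight into the toolbox and shut its flap

### The job

Pack the toolbox: draw every grey plate up out of the wooden rack by its top edge, feel whether it is heavy steel or light aluminium, and stand it fully down in a slot of the toolbox, the steel plates in the left-hand compartment (seen from the robot) and the aluminium ones in the right-hand one. Take the copper core rings off the open flap and stand them on the black rubber mat, well inside its edges. Only when all the plates are packed, swing the flap up until it meets its stop, and leave the mortar, jar, tin and orange cap where they stand.

Things in the scene. Friction and masses are not known exactly. Their poses are not given: they have to be found in the camera images.
- toolbox: fixed steel toolbox, open on top, 128 mm deep (x), 282 mm wide (y); walls 4 mm thick, 108 mm high at sides and back; front (-x) closed only by the flap. Origin under its centre at bench height, x to its back wall (away from the robot), y to its left. Floor at z = 12 mm; on it a black insert, top at z = 52 mm, 106 mm long (x), with six slots along x, 16 mm wide, down to the floor
- left_slot (a point): floor centre of the middle slot of the left compartment (for steel), axes as the toolbox's. The compartment's three slots lie at toolbox y = +23, +63 and +103 mm. A plate stands on edge in a slot, its width along x, centred at x = 0. A low steel wall at toolbox y = 0, rising to z = 68 mm, parts the compartments
- right_slot (a point): floor centre of the middle slot of the right compartment (for aluminium), axes as the toolbox's; its three slots lie at toolbox y = -23, -63 and -103 mm
- flap (a joint): angle of the toolbox's drop flap about a hinge along the toolbox's y: 0 = lying open, flat, towards the robot; 1.571 = upright, closed against its stop. Steel flap 94 mm long, 280 mm wide, 6 mm thick, 0.35 kg, slight hinge friction (0.04 N m); it falls open again if let go half way, and stays when upright
- flap_hinge (a point): middle of the flap's hinge line, at toolbox x = -67 mm, z = 14 mm; axes as the toolbox's when the flap is open
- flap_tab (a point): point on the tab that sticks out of the middle of the flap's free edge, 118 mm from the hinge line. The tab is 30 mm wide (y), 8 mm thick and reaches from 95 to 131 mm from the hinge; open, its centre is 14 mm over the bench. It can be pinched across its 30 mm width and turns between the pads as the flap swings up. Turns with the flap
- rack: wooden rack fixed to the bench, 124 mm (x) by 248 mm (y), with six slots along x at y = +-20, +-60 and +-100 mm, each 11 mm wide, from its floor at z = 12 mm to its top at z = 55 mm. Origin under its centre at bench height. Lips 28 mm high at both x ends. Rack and toolbox may swap sides. A plate held by its edge can swing between the pads if carried fast
- mat: black rubber mat fixed on the bench, 220 mm (its x) by 90 mm (its y), 3 mm thick; origin under its centre at bench height
- plate_a: grey square plate, 100 x 100 x 8 mm, on edge in a rack slot. Origin: centre of its lower edge; z up in its plane (top edge at 100 mm), x along its width, y its thickness. Solid steel (0.57-0.69 kg) or aluminium (0.19-0.25 kg), alike to the eye, in any slot: the weight must be felt. Three to five plates are there, at most three of a kind; the others are absent
- plate_b: grey square plate, 100 x 100 x 8 mm, on edge in a rack slot. Origin: centre of its lower edge; z up in its plane (top edge at 100 mm), x along its width, y its thickness. Solid steel (0.57-0.69 kg) or aluminium (0.19-0.25 kg), alike to the eye, in any slot: the weight must be felt. Three to five plates are there, at most three of a kind; the others are absent
- plate_c: grey square plate, 100 x 100 x 8 mm, on edge in a rack slot. Origin: centre of its lower edge; z up in its plane (top edge at 100 mm), x along its width, y its thickness. Solid steel (0.57-0.69 kg) or aluminium (0.19-0.25 kg), alike to the eye, in any slot: the weight must be felt. Three to five plates are there, at most three of a kind; the others are absent
- plate_d: grey square plate, 100 x 100 x 8 mm, on edge in a rack slot. Origin: centre of its lower edge; z up in its plane (top edge at 100 mm), x along its width, y its thickness. Solid steel (0.57-0.69 kg) or aluminium (0.19-0.25 kg), alike to the eye, in any slot: the weight must be felt. Three to five plates are there, at most three of a kind; the others are absent
- plate_e: grey square plate, 100 x 100 x 8 mm, on edge in a rack slot. Origin: centre of its lower edge; z up in its plane (top edge at 100 mm), x along its width, y its thickness. Solid steel (0.57-0.69 kg) or aluminium (0.19-0.25 kg), alike to the eye, in any slot: the weight must be felt. Three to five plates are there, at most three of a kind; the others are absent
- plate_f: grey square plate, 100 x 100 x 8 mm, on edge in a rack slot. Origin: centre of its lower edge; z up in its plane (top edge at 100 mm), x along its width, y its thickness. Solid steel (0.57-0.69 kg) or aluminium (0.19-0.25 kg), alike to the eye, in any slot: the weight must be felt. Three to five plates are there, at most three of a kind; the others are absent
- ring_a: copper core ring (short open tube), 60 mm outer diameter, 51 mm bore, 50 mm high, 0.31 kg, standing upright on the open flap at the start; one or both rings are there. Origin at the centre of its lower end, z up its axis
- ring_b: copper core ring (short open tube), 60 mm outer diameter, 51 mm bore, 50 mm high, 0.31 kg, standing upright on the open flap at the start; one or both rings are there. Origin at the centre of its lower end, z up its axis
- mortar: white porcelain mortar, 110 mm across, 75 mm high; bystander
- nylon_cap: orange nylon cap, 64 mm across, 30 mm high; bystander
- jar: glass jar, 70 mm across, 90 mm high; bystander
- tin: aluminium moisture tin, 70 mm across, 60 mm high; bystander
Not all that is in view belongs to the job. What is shaped like the plate_a but green, red or yellow is not meant.

How it is judged (in metres and radians):
On the way:
1. every plate stands fully down in a slot of its right compartment while the flap is still down (x of plate_a in the frame of toolbox between -0.015 and 0.015 m and z of plate_a in the frame of toolbox between 0.006 and 0.02 m and angle between each of plate_a, plate_b, plate_c, plate_d, plate_e, plate_f's own z axis and vertical below 0.3 rad and linear speed of each of plate_a, plate_b, plate_c, plate_d, plate_e, plate_f below 0.02 m/s and ((contact force between plate_a and toolbox above 4 N and y of plate_a in the frame of toolbox between 0.01 and 0.125 m) or (contact force between plate_a and toolbox below 4 N and y of plate_a in the frame of toolbox between -0.125 and -0.01 m)) and x of plate_b in the frame of toolbox between -0.015 and 0.015 m and z of plate_b in the frame of toolbox between 0.006 and 0.02 m and ((contact force between plate_b and toolbox above 4 N and y of plate_b in the frame of toolbox between 0.01 and 0.125 m) or (contact force between plate_b and toolbox below 4 N and y of plate_b in the frame of toolbox between -0.125 and -0.01 m)) and x of plate_c in the frame of toolbox between -0.015 and 0.015 m and z of plate_c in the frame of toolbox between 0.006 and 0.02 m and ((contact force between plate_c and toolbox above 4 N and y of plate_c in the frame of toolbox between 0.01 and 0.125 m) or (contact force between plate_c and toolbox below 4 N and y of plate_c in the frame of toolbox between -0.125 and -0.01 m)) and x of plate_d in the frame of toolbox between -0.015 and 0.015 m and z of plate_d in the frame of toolbox between 0.006 and 0.02 m and ((contact force between plate_d and toolbox above 4 N and y of plate_d in the frame of toolbox between 0.01 and 0.125 m) or (contact force between plate_d and toolbox below 4 N and y of plate_d in the frame of toolbox between -0.125 and -0.01 m)) and x of plate_e in the frame of toolbox between -0.015 and 0.015 m and z of plate_e in the frame of toolbox between 0.006 and 0.02 m and ((contact force between plate_e and toolbox above 4 N and y of plate_e in the frame of toolbox between 0.01 and 0.125 m) or (contact force between plate_e and toolbox below 4 N and y of plate_e in the frame of toolbox between -0.125 and -0.01 m)) and x of plate_f in the frame of toolbox between -0.015 and 0.015 m and z of plate_f in the frame of toolbox between 0.006 and 0.02 m and ((contact force between plate_f and toolbox above 4 N and y of plate_f in the frame of toolbox between 0.01 and 0.125 m) or (contact force between plate_f and toolbox below 4 N and y of plate_f in the frame of toolbox between -0.125 and -0.01 m)) and value of joint flap below 0.5 rad), for 0.2 s.
At the end, for the whole second after the job is handed in: Steel plates in the left, aluminium in the right compartment, each on the floor (8 mm), centred in depth within 15 mm, upright within 0.3 rad; rings upright on the mat, centre within 28 mm of its long middle line and 95 mm lengthwise; flap beyond 1.50 rad; all at rest (x of plate_a in the frame of toolbox between -0.015 and 0.015 m and z of plate_a in the frame of toolbox between 0.006 and 0.02 m and angle between each of plate_a, plate_b, plate_c, plate_d, plate_e, plate_f's own z axis and vertical below 0.3 rad and linear speed of each of plate_a, plate_b, plate_c, plate_d, plate_e, plate_f, ring_a, ring_b below 0.02 m/s and ((contact force between plate_a and toolbox above 4 N and y of plate_a in the frame of toolbox between 0.01 and 0.125 m) or (contact force between plate_a and toolbox below 4 N and y of plate_a in the frame of toolbox between -0.125 and -0.01 m)) and x of plate_b in the frame of toolbox between -0.015 and 0.015 m and z of plate_b in the frame of toolbox between 0.006 and 0.02 m and ((contact force between plate_b and toolbox above 4 N and y of plate_b in the frame of toolbox between 0.01 and 0.125 m) or (contact force between plate_b and toolbox below 4 N and y of plate_b in the frame of toolbox between -0.125 and -0.01 m)) and x of plate_c in the frame of toolbox between -0.015 and 0.015 m and z of plate_c in the frame of toolbox between 0.006 and 0.02 m and ((contact force between plate_c and toolbox above 4 N and y of plate_c in the frame of toolbox between 0.01 and 0.125 m) or (contact force between plate_c and toolbox below 4 N and y of plate_c in the frame of toolbox between -0.125 and -0.01 m)) and x of plate_d in the frame of toolbox between -0.015 and 0.015 m and z of plate_d in the frame of toolbox between 0.006 and 0.02 m and ((contact force between plate_d and toolbox above 4 N and y of plate_d in the frame of toolbox between 0.01 and 0.125 m) or (contact force between plate_d and toolbox below 4 N and y of plate_d in the frame of toolbox between -0.125 and -0.01 m)) and x of plate_e in the frame of toolbox between -0.015 and 0.015 m and z of plate_e in the frame of toolbox between 0.006 and 0.02 m and ((contact force between plate_e and toolbox above 4 N and y of plate_e in the frame of toolbox between 0.01 and 0.125 m) or (contact force between plate_e and toolbox below 4 N and y of plate_e in the frame of toolbox between -0.125 and -0.01 m)) and x of plate_f in the frame of toolbox between -0.015 and 0.015 m and z of plate_f in the frame of toolbox between 0.006 and 0.02 m and ((contact force between plate_f and toolbox above 4 N and y of plate_f in the frame of toolbox between 0.01 and 0.125 m) or (contact force between plate_f and toolbox below 4 N and y of plate_f in the frame of toolbox between -0.125 and -0.01 m)) and x of ring_a in the frame of mat between -0.095 and 0.095 m and y of ring_a in the frame of mat between -0.028 and 0.028 m and (angle between ring_a's own z axis and vertical below 0.15 rad or angle between ring_a's own z axis and vertical above 2.99 rad) and height (world z) of each of ring_a, ring_b below 0.06 m and x of ring_b in the frame of mat between -0.095 and 0.095 m and y of ring_b in the frame of mat between -0.028 and 0.028 m and (angle between ring_b's own z axis and vertical below 0.15 rad or angle between ring_b's own z axis and vertical above 2.99 rad) and value of joint flap above 1.5 rad); the robot touches nothing.
It fails at once if a bystander (mortar, nylon cap, jar or tin) is moved more than 3 cm (distance of any of mortar, nylon_cap, jar, tin from where it was at the start of the episode above 0.03 m).
Of plate_a, plate_b, plate_c, plate_d, plate_e, plate_f only 3 to 5 are there at a start; the rules pass over those that are not, and their reading is None.
Of ring_a, ring_b only 1 to 2 are there at a start; the rules pass over those that are not, and their reading is None.
At some moment in a run one of ring_a, ring_b may be knocked a few centimetres aside while the robot is not near it.
It also fails if it takes over 210 s, if anything falls off the work surface, if the arm or the gripper's body presses on something with over 40 N, if the wrist force passes 120 N, or if a joint passes its speed limit or range.

### The arm

A 7-joint arm with a two-finger parallel gripper is mounted at the origin on the work surface. World frame = base frame: x ahead of the robot, y to its left, z up, the work surface at z = 0. Lengths are in mm, angles in degrees, forces in N, time in s.
With the tool pointing down it reaches from about 425 to 950 mm from the base axis. Payload 4.7 kg.
Tool frame: the origin (TCP) lies at the very end of the fingers, on their centre line; the grasp point (between the pads) lies 19 mm behind it (robot.grip_depth is the z of the grasp point in the tool frame, in mm); z points along the fingers, y is the line along which they close (so a half turn about z gives the same grasp; the last joint's range is limited). The gripper opens to 87 mm and grips with 3 to 60 N. Pads are 19 mm wide; open, the fingers measure 117 mm over their backs; the gripper's body (75 mm by 190 mm) begins 51 mm behind the grasp point.
Start: joints at [-1.656, 26.849, -2.785, 87.806, 1.381, 65.374, -4.715], TCP at [675.018, 0.046, 222.573] pointing down, gripper open.
Joint ranges: [-148.3, 148.3], [-19.14, 114.17], [-79.39, 73.82], [5.75, 140.21], [-59.74, 239.74], [12.07, 113.84], [-152.46, 152.46]. Speed limits (degrees/s): [147.25, 147.25, 180, 180, 180, 180, 180].

### API

Orientations are given as a 3x3 rotation matrix whose columns are the frame's x, y, z axes.
In Python, from workcell import monitor, imaging, robot, search_frame, regions_of gives the robot as it stands. The module is installed in compiled form; this text tells all that it offers.
- The arm moves only by the tool send_rows, never from a script. Its argument "increments" is a list of rows, each an object with "fingers": the opening, from -1 (shut) to 1 (fully open); "travel": the shift along the tool's x, y, z normalised to -1 to 1, where 1 is 0.4 m, a list of three; "angular": the turn, a rotation vector about the tool's x, y, z normalised to -1 to 1, where 1 is 60 degrees, a list of three. In form: [{"fingers": fingers, "travel": [dx, dy, dz], "angular": [ax, ay, az]}, ...]. A call has exactly 10 rows; each row is the pose to reach, as a shift and turn from the pose commanded when the call began, along the tool's axes at that moment; what a row does not reach only later rows make up. A row lasts 1/10 s, in which the tool goes at most 50 mm and 8.59 degrees, less where a joint would pass 70% of its speed; a pose out of reach is approached as far as the arm can. A call with a number of a shift or a turn outside -1 to 1 is refused whole. A call with a gripper value outside its range is refused whole. The fingers move at their own pace and stop on an object; "squeeze" is the grip in N (left out, the last holds). Time passes only in rows, so rows that repeat a pose let the fingers close, or fill a call up. It gives the time, the measured TCP pose, the force, the opening and the grip force at its end, in the units of the state.
- monitor.state(): the state, without advancing time (a new reading comes with each control period).
- imaging.capture(name): name is "scene" or "side" or "wrist"; returns a dict with "color" (480x640x3 uint8, red, green, blue), "depth" (480x640 float32, mm along the optical axis (not along the pixel's ray), 0 where there is no reading), "fx", "fy", "cx", "cy" (pixels), "distortion" ([k1, k2, p1, p2, k3] as OpenCV has them; the pictures are not rectified), "xyz" and "orientation" of the camera in the world. Camera axes: x right, y up, looking along -z (the intrinsics and any distortion apply to the point x, -y, -z); pixel columns grow to the right and rows downward; lengths in mm; the calibration is good to about 2 mm. A picture is of the moment at which its call begins.
- robot.sign_off(): hands the job in; it is judged then, once.
Trained networks look in a picture, given as the dict that the camera call returned (one of the last four; its "shot" number tells which), for a name from the list of things; names that differ only in an ending like _2 or _b are one class to them, and where a whole thing is asked for, a point or a joint stands for the part that bears it (a point fixed in the world has none). Each returns a list of dicts, best first, with "p" (0 to 1); they miss things now and then, are a little off and sometimes report something else, mostly with a low value. They report only what shows in the picture. A call takes as long as a camera call. They do not tell look-alikes from the thing itself.
- search_frame(thing, picture): "at" ([x, y, z] in mm, in the coordinates of the camera as it stood for that picture, good to about 4 mm: the middle of the surface that is visible of it).
- regions_of(thing, picture): "pixels" (480x640 bool, what is visible of it).
The state is a dict: "time": time; "qpos": joint angles; "joint_velocities": joint speeds; "effort": joint torques, N m; "tool_pos": TCP position; "tool_rot": TCP orientation; "force": force on the tool from outside, world axes, zero at the start; "ft_torque": the same for the moment, N m; "finger_gap": opening from 0.0 (shut) to 1.0 (fully open); "finger_force": force on a finger pad.
Only numpy, scipy, OpenCV 4.12 (cv2) and the standard library are available. Lean on these libraries where they do the work, as an engineer would, in place of code of your own. Each camera call takes 0.05 s, during which the arm holds its last target. There are 200 camera calls.

## Working session

There is one attempt and no reset: what is moved stays moved. The work goes in short steps, Python scripts to look and compute and a tool call to move; the robot and the scene stay as the last step left them, time stands still between calls to the robot, and variables do not carry over. Pictures are saved under pics/ and viewed, at most 14 in all, crops included, and the job is handed in when it is done.

Besides the shell and the picture viewer there is one more tool, called after "Request:" as name(argument=value, ...), one argument or row to a line, values as JSON. send_rows: Moves the arm, as the interface text tells. Scaled input: -1 to 1 covers 0.4 m each way for a shift and 60 degrees each way for a turn. Its arguments: {"type":"object","properties":{"increments":{"type":"array","items":{"type":"object","properties":{"fingers":{"type":"number"},"travel":{"type":"array","items":{"type":"number"}},"angular":{"type":"array","items":{"type":"number"}}}}},"squeeze":{"type":"number"}},"required":["increments"]}

```bash
mkdir -p pics; cat > h.py <<'E'
import numpy as np, cv2
from workcell import monitor, imaging, robot, search_frame, regions_of
np.set_printoptions(precision=1,suppress=True)
def save(p,n): cv2.imwrite('pics/'+n+'.png',p['color'][:,:,::-1])
def cloud(p):
    h,w=p['depth'].shape
    u,v=np.meshgrid(np.arange(w),np.arange(h))
    K=np.array([[p['fx'],0,p['cx']],[0,p['fy'],p['cy']],[0,0,1.]])
    n=cv2.undistortPoints(np.stack([u,v],-1).reshape(-1,1,2).astype(np.float32),K,np.array(p['distortion'])).reshape(h,w,2)
    d=p['depth']
    c=np.stack([n[...,0]*d,-n[...,1]*d,-d],-1)
    W=c@np.array(p['orientation']).T+np.array(p['xyz'])
    W[d<=0]=np.nan
    return W
def towld(p,a): return np.array(p['orientation'])@np.array(a)+np.array(p['xyz'])
E
python3 - <<'E'
from h import *
print(monitor.state())
for n in ['scene','side']:
    p=imaging.capture(n); save(p,n+'0'); W=cloud(p); print(n,p['xyz'],np.array(p['orientation'])[:,2])
    for t in ['toolbox','rack','mat','flap','flap_tab','plate_a','ring_a','mortar','nylon_cap','jar','tin']:
        for r in search_frame(t,p):
            if r['p']>.3: print(t,round(r['p'],2),towld(p,r['at']))
E
```

```text
{'time': 0.0, 'qpos': array([-1.7, 26.9, -2.8, 87.9,  1.4, 65.4, -4.7]), 'joint_velocities': array([ 0.1,  0. ,  0. , -0. ,  0.1,  0. , -0. ]), 'effort': array([  0. , -50.8,  -0.1, -23.6,  -0.1,   0. ,   0. ]), 'tool_pos': array([674.4,   0. , 221.5]), 'tool_rot': array([[-0.,  1., -0.],
       [ 1.,  0., -0.],
       [-0., -0., -1.]]), 'force': array([-0.3,  0.3,  0.2]), 'ft_torque': array([ 0.1,  0. , -0.1]), 'finger_force': 0.0, 'finger_gap': 0.9998614339719578}
scene [1094.5 1088.6  802.7] [0.4 0.7 0.5]
toolbox 0.68 [ 577.7 -183.8   46. ]
rack 0.75 [772.2  52.7  57.8]
rack 0.68 [610.4 309.5  34.2]
mat 0.85 [574.9  -7.7   3. ]
flap 0.84 [ 461.7 -216.9   18.3]
flap_tab 0.86 [ 466.7 -222.1   16.2]
plate_a 0.9 [408.4 297.9  59.2]
plate_a 0.84 [404.4 139.9  56.2]
plate_a 0.77 [578.7 334.6  90.5]
plate_a 0.66 [570.5 489.   61.5]
plate_a 0.64 [579.1 173.7  86.6]
ring_a 0.69 [ 467.2 -324.1   43.7]
mortar 0.74 [772.3  52.7  60.2]
nylon_cap 0.82 [753.6 -92.4  29.6]
jar 0.58 [747.3 238.3  59.8]
tin 0.89 [ 750.9 -168.5   41.6]
tin 0.51 [ 467.8 -217.1   16.6]
tin 0.44 [ 576.9 -188.1   49. ]
side [ -21.9 -725.1  856.7] [-0.5 -0.6  0.6]
toolbox 0.92 [ 557.7 -271.6   40.3]
rack 0.73 [775.5  60.7  56.3]
rack 0.64 [524.9 220.3  36.7]
mat 0.77 [544.5  -3.3   4.3]
flap 0.56 [ 459.2 -256.5   15.9]
flap_tab 0.61 [ 465.7 -253.7   16.8]
plate_a 0.79 [394.  126.7  56. ]
plate_a 0.77 [557.6 289.9  84. ]
plate_a 0.71 [549.7 472.6  62.7]
plate_a 0.65 [533.9 364.   98.5]
plate_a 0.63 [570.2 168.7  87.3]
plate_a 0.61 [399.7 276.9  56.6]
plate_a 0.57 [543.7 322.7  93.8]
ring_a 0.6 [ 467.1 -343.9   43.4]
mortar 0.89 [776.2  66.3  54.8]
nylon_cap 0.67 [ 751.3 -109.9   31.6]
jar 0.55 [728.1 197.2  59.2]
tin 0.8 [ 740.9 -204.3   56.7]
```

View pics/scene0.png

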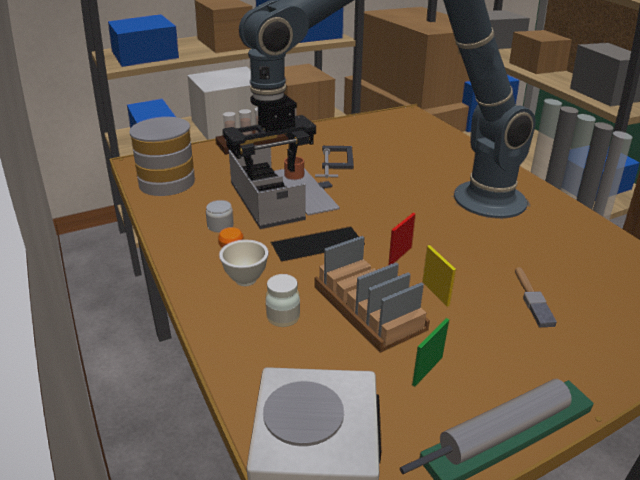

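View pics/side0.png

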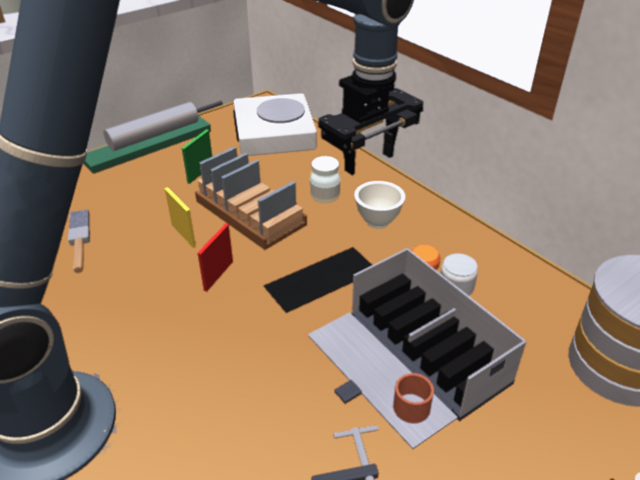

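```bash
cat >> h.py <<'E'
def hmap(ps,x0,x1,y0,y1,s=2.0):
    # image: up = +x, left = +y
    H=int((x1-x0)/s);Wd=int((y1-y0)/s); z=np.full((H,Wd),-50.); c=np.zeros((H,Wd,3),np.uint8)
    for p in ps:
        W=cloud(p).reshape(-1,3); col=p['color'].reshape(-1,3)
        ok=np.isfinite(W[:,0])&(W[:,0]>x0)&(W[:,0]<x1)&(W[:,1]>y0)&(W[:,1]<y1)&(W[:,2]<130)
        W=W[ok];col=col[ok];o=np.argsort(W[:,2]);W=W[o];col=col[o]
        i=((x1-W[:,0])/s).astype(int).clip(0,H-1);j=((y1-W[:,1])/s).astype(int).clip(0,Wd-1)
        for a,b,zz,cc in zip(i,j,W[:,2],col):
            if zz>z[a,b]: z[a,b]=zz;c[a,b]=cc
    return z,c
E
python3 - <<'E'
from h import *
ps=[imaging.capture(n) for n in ['scene','side']]
z,c=hmap(ps,330,830,-420,500,1.6 if False else 2.0)
zc=cv2.applyColorMap((z.clip(0,115)*255/115).astype(np.uint8),cv2.COLORMAP_JET)
zc[z<-40]=0
im=np.vstack([cv2.resize(zc,None,fx=1.6,fy=1.2,interpolation=0),cv2.resize(c[:,:,::-1],None,fx=1.6,fy=1.2,interpolation=0)])
cv2.imwrite('pics/map.png',im); print(im.shape)
for p in ps:
  for t in ['rack','toolbox','plate_a','mat','ring_a','flap_tab']:
    for r in regions_of(t,p):
        if r['p']<.5: continue
        W=cloud(p)[r['pixels']]; W=W[np.isfinite(W[:,0])]
        q=cv2.minAreaRect(W[:,:2].astype(np.float32)) if len(W)>5 else None
        print(t,round(r['p'],2),len(W),W.mean(0),np.percentile(W,[3,97],axis=0).ravel(),q)
E
```

```text
(600, 736, 3)
rack 0.74 678 [573.1 292.8  93.1] [518.1 286.9  56.2 611.7 298.3 112.9] ((562.7183837890625, 291.3758850097656), (101.35824584960938, 12.759860038757324), 3.7312276363372803)
rack 0.57 3947 [591.7 298.2  35.1] [510.6 166.5   1.6 634.6 395.9  56.9] ((550.595703125, 238.2908477783203), (165.39089965820312, 312.1962890625), 5.743105888366699)
toolbox 0.77 4893 [ 572.  -220.    48.4] [ 430.1 -404.1    4.1  659.3 -120.9  105.6] ((557.051513671875, -188.41390991210938), (547.1976928710938, 286.51806640625), 74.24342346191406)
toolbox 0.51 1125 [ 464.9 -225.5   17.3] [ 405.6 -382.    12.1  517.1 -120.9   21.6] ((469.0182800292969, -269.49951171875), (319.31494140625, 161.03683471679688), 72.07264709472656)
plate_a 0.92 799 [573.4 292.4  90.5] [516.7 284.   45.3 612.1 299.3 113.2] ((530.389892578125, 246.7410888671875), (233.2718963623047, 81.04889678955078), 49.300315856933594)
plate_a 0.88 1301 [407.9 296.7  53.8] [402.5 245.    1.2 412.1 342.7 100.4] ((370.4022216796875, 254.2152099609375), (192.3373565673828, 73.84028625488281), 48.25766372680664)
plate_a 0.87 780 [567.5 33
[... 3003 characters left out ...]
2.9   2. ] [450.2 -43.3  -1.1 654.8  40.8   5.2] ((554.7999877929688, -3.38134765625), (95.51886749267578, 224.81808471679688), 85.70994567871094)
ring_a 0.67 1590 [ 464.7 -346.    44.7] [ 436.9 -374.7   16.8  493.  -318.2   66.3] ((481.2080993652344, -330.2659912109375), (107.09125518798828, 59.7887077331543), 42.38037109375)
ring_a 0.64 6968 [ 466.2 -258.2   15.6] [ 408.  -394.2   11.9  522.3 -129.7   18.7] ((460.1280517578125, -258.5780029296875), (282.3169250488281, 140.99462890625), 86.92640686035156)
flap_tab 0.66 6864 [ 466.  -257.8   15.5] [ 408.4 -394.7   12.1  521.3 -129.2   18.7] ((457.98858642578125, -258.47174072265625), (283.3304748535156, 136.34535217285156), 86.3687744140625)
```

View pics/map.png

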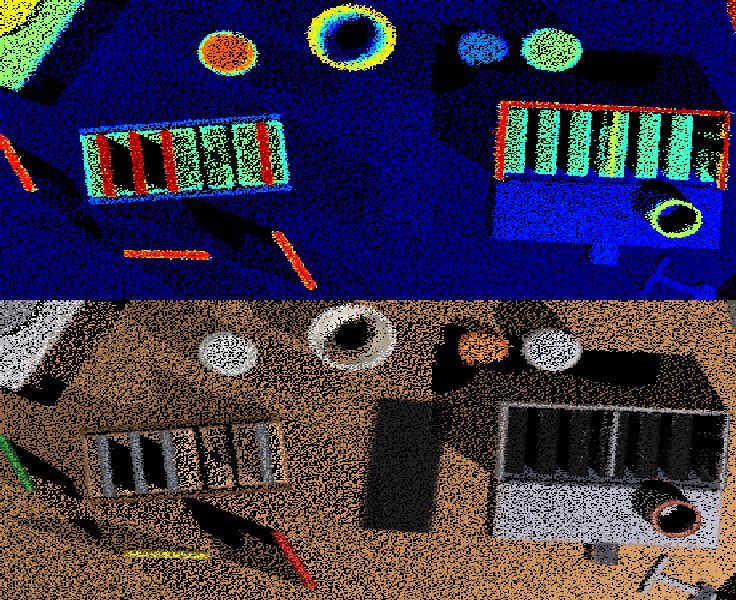

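```bash
cat > fit.py <<'E'
from h import *
ps=[imaging.capture(n) for n in ['scene','side']]
def line(P):
    c=np.median(P,0); 
    for _ in range(3):
        u=np.linalg.svd(P-c,full_matrices=False)[2][0]; n=np.array([-u[1],u[0]]); P=P[abs((P-c)@n)<6]; c=P.mean(0)
    if abs(u[0])>abs(u[1]): u=u*np.sign(u[0])
    else: u=u*np.sign(u[1])
    t=(P-c)@u; a,b=np.percentile(t,[1,99]); return c+u*(a+b)/2,np.degrees(np.arctan2(u[1],u[0])),b-a,len(P)
for p in ps:
    W=cloud(p).reshape(-1,3); W=W[np.isfinite(W[:,0])]
    print('--')
    for y in [170,290,331,371]:
        m=(W[:,2]>107)&(W[:,2]<120)&(abs(W[:,1]-y)<20)&(W[:,0]>490)&(W[:,0]<640)
        print('plate',W[m][:,2].mean(),*line(W[m][:,:2]))
    b=(W[:,0]>440)&(W[:,0]<680)&(W[:,1]<-100)&(W[:,1]>-430)&(W[:,2]>104)&(W[:,2]<116)
    m=b&(W[:,0]>635); print('back',*line(W[m][:,:2]))
    m=b&(W[:,1]>-150)&(W[:,0]<632); print('left',*line(W[m][:,:2]))
    m=b&(W[:,1]<-380)&(W[:,0]<632); print('right',*line(W[m][:,:2]))
    m=(W[:,2]>58)&(W[:,2]<75)&(W[:,0]>510)&(W[:,0]<640)&(abs(W[:,1]+264)<20); print('div',*line(W[m][:,:2]))
    m=(W[:,2]>62)&(W[:,2]<74)&(W[:,0]>425)&(W[:,0]<505)&(abs(W[:,1]+340)<50); R=W[m]
    A=np.c_[2*R[:,:2],np.ones(len(R))]; s=np.linalg.lstsq(A,(R[:,:2]**2).sum(1),rcond=None)[0]; print('ring',s[:2],np.sqrt(s[2]+s[0]**2+s[1]**2),R[:,2].mean())
    m=(W[:,2]>8)&(W[:,2]<28)&(W[:,0]>380)&(W[:,0]<402)&(abs(W[:,1]+255)<40); T=W[m]; print('tab',len(T),T.mean(0),T.min(0),T.max(0))
    m=(abs(W[:,2])<10)&(W[:,0]>430)&(W[:,0]<680)&(abs(W[:,1])<70); C=p['color'].reshape(-1,3)[np.isfinite(cloud(p).reshape(-1,3)[:,0])]
    m&=C.max(1)<60; print('mat',cv2.minAreaRect(W[m][:,:2].astype(np.float32)),W[m].mean(0))
E
python3 fit.py
```

```text
--
plate 111.08140715933614 [575.9 171.2] 5.963350819726704 98.14485253425198 170
plate 110.94057293898403 [562.5 290.5] 5.239794477987643 99.1543819458062 186
plate 111.00735543487943 [559.9 330.4] 4.748180475860062 98.57251091295697 191
plate 110.99702460039532 [555.4 370.3] 6.3290926376508905 98.40431882090067 194
back [ 650.4 -267.6] 86.78423054515277 281.86526346188316 84
left [ 583.3 -124.9] -3.1835924165685414 95.468070814942 57
  return _methods._mean(a, axis=axis, dtype=dtype,
  ret = um.true_divide(
Traceback (most recent call last):
  File "fit.py", line 19, in <module>
    m=b&(W[:,1]<-380)&(W[:,0]<632); print('right',*line(W[m][:,:2]))
                                                   ~~~~^^^^^^^^^^^^
  File "fit.py", line 6, in line
    u=np.linalg.svd(P-c,full_matrices=False)[2][0]; n=np.array([-u[1],u[0]]); P=P[abs((P-c)@n)<6]; c=P.mean(0)
      ~~~~~~~~~~~~~~~~~~~~~~~~~~~~~~~~~~~~~~~~~^^^
IndexError: index 0 is out of bounds for axis 0 with size 0
```

```bash
sed -i 's/^    c=np.median(P,0); /    if len(P)<8: return ("few",)\n    c=np.median(P,0)/' fit.py; python3 fit.py 2>&1 | grep -v Warn
```

```text
--
plate 111.15563529069956 [575.6 171.1] 5.78063036109723 98.63770816589434 163
plate 111.18873728069457 [562.8 290.5] 5.410187164339311 97.94396232404594 182
plate 111.11032731483697 [560.4 330.6] 5.397572034040477 98.03910399951809 194
plate 111.0318129747051 [555.7 370.1] 5.866641399476964 95.64626450046066 189
back [ 650.7 -266.2] 86.58584380171048 280.3327958991004 87
left [ 582.6 -124.4] -2.570083361632253 92.46718278491838 59
right few
div [ 583.5 -264.2] -3.5557111617145574 87.91099445687426 101
ring [ 466.5 -343.1] 28.06509271915832 64.86576624359668
tab 21 [ 395.6 -251.8   16.1] [ 389.9 -269.4   11.5] [ 400.2 -237.5   20.6]
mat ((555.4390869140625, -2.3325958251953125), (89.79041290283203, 218.1352996826172), 84.55821990966797) [569.6  -6.8   3.8]
--
plate 110.52751498124758 [574.1 168.1] 5.571569767699042 98.82370883589878 148
plate 110.46340433588841 [561.7 287.4] 6.072934946708408 98.03237071613087 141
plate 110.5768871824904 [558.2 326.3] 5.9240235347460395 99.78491577609991 133
plate 110.41326089227542 [553.2 366.5] 6.152069176723827 99.06766915197248 131
back [ 649.5 -269.3] 86.97050725142468 276.7985353275461 358
left [ 581.9 -127. ] -3.4377672953789675 98.48211994779685 125
right [ 573.9 -405.7] -3.121854555419915 112.07729187716482 159
div [ 587.6 -266.8] -3.90611846026209 100.3587281467559 243
ring [ 465.5 -345.2] 28.064904506220014 64.51900264334193
tab 157 [ 395.2 -257.1   15.6] [ 388.2 -272.1    8.3] [ 401.9 -239.4   20.1]
mat ((553.9661865234375, -5.409618377685547), (90.55979919433594, 218.937255859375), 84.543701171875) [545.   -3.9   2. ]
```

Request:
send_rows(
  increments=[
    {"fingers":1,"travel":[0.05,-0.02,-0.03],"angular":[0,0,0.1]},
    {"fingers":1,"travel":[0.13,-0.05,-0.06],"angular":[0,0,0.22]},
    {"fingers":1,"travel":[0.22,-0.09,-0.1],"angular":[0,0,0.35]},
    {"fingers":1,"travel":[0.32,-0.13,-0.14],"angular":[0,0,0.48]},
    {"fingers":1,"travel":[0.42,-0.17,-0.18],"angular":[0,0,0.61]},
    {"fingers":1,"travel":[0.52,-0.21,-0.22],"angular":[0,0,0.74]},
    {"fingers":1,"travel":[0.6,-0.245,-0.25],"angular":[0,0,0.86]},
    {"fingers":1,"travel":[0.65,-0.265,-0.265],"angular":[0,0,0.95]},
    {"fingers":1,"travel":[0.675,-0.275,-0.27],"angular":[0,0,1]},
    {"fingers":1,"travel":[0.675,-0.275,-0.27],"angular":[0,0,1]},
  ],
)

```text
time: 3.1
tool_pos: [563.9, 272.7, 331.0]
tool_rot: [[0.864, 0.504, 0.0], [0.504, -0.864, 0.001], [0.001, -0.001, -1.0]]
force: [-1.0, -0.5, -0.9]
finger_gap: 1.0
finger_force: 0.0
```

Request:
send_rows(
  increments=[
    {"fingers":1,"travel":[0,0,0],"angular":[0,0,0.1]},
    {"fingers":1,"travel":[0,0,0],"angular":[0,0,0.22]},
    {"fingers":1,"travel":[0,0,0],"angular":[0,0,0.34]},
    {"fingers":1,"travel":[0,0,0],"angular":[0,0,0.403]},
    {"fingers":1,"travel":[0,0,0],"angular":[0,0,0.403]},
    {"fingers":1,"travel":[0,0,0],"angular":[0,0,0.403]},
    {"fingers":1,"travel":[0,0,0],"angular":[0,0,0.403]},
    {"fingers":1,"travel":[0,0,0],"angular":[0,0,0.403]},
    {"fingers":1,"travel":[0,0,0],"angular":[0,0,0.403]},
    {"fingers":1,"travel":[0,0,0],"angular":[0,0,0.403]},
  ],
)

```text
time: 4.1
tool_pos: [565.0, 270.0, 330.6]
tool_rot: [[0.995, 0.102, 0.0], [0.102, -0.995, 0.0], [0.0, -0.0, -1.0]]
force: [0.6, 0.3, -0.4]
finger_gap: 1.001
finger_force: 0.0
```

```bash
python3 - <<'E'
from h import *
s=monitor.state(); print(s['tool_pos'],s['tool_rot'],s['force'],s['time'],s['qpos'])
p=imaging.capture('wrist'); save(p,'w1'); print(p['xyz'],p['orientation']); W=cloud(p); print(np.isfinite(W[...,0]).mean())
W=W.reshape(-1,3); W=W[np.isfinite(W[:,0])]
from scipy import ndimage
for y in [170,290,331,371]:
    m=(W[:,2]>100)&(W[:,2]<125)&(abs(W[:,1]-y)<20)&(W[:,0]>480)&(W[:,0]<640); P=W[m]; 
    if len(P)>9:
        q=cv2.minAreaRect(P[:,:2].astype(np.float32)); print(len(P),P.mean(0),q)
E
```

```text
[565.  270.  330.6] [[ 1.   0.1  0. ]
 [ 0.1 -1.   0. ]
 [ 0.  -0.  -1. ]] [ 0.6  0.3 -0.4] 4.1 [ -34.6   18.1    7.    86.8   -2.3   75.2 -111.6]
[644.1 278.1 493.3] [[ 0.1  1.   0.3]
 [-1.   0.1  0. ]
 [-0.  -0.3  1. ]]
0.9958333333333333
1281 [578.6 170.7 110.8] ((576.1688842773438, 169.5683135986328), (99.87057495117188, 8.807918548583984), 5.2807769775390625)
1003 [564.3 288.4 112. ] ((562.9356689453125, 288.4846496582031), (99.481689453125, 8.10227108001709), 5.75728178024292)
1135 [561.5 327.9 111.4] ((559.965576171875, 328.53350830078125), (99.55029296875, 8.47745418548584), 5.858370304107666)
1285 [557.1 366.9 110.9] ((554.961669921875, 367.650634765625), (100.34679412841797, 8.866057395935059), 6.366987228393555)
```

```bash
cat > plan.py <<'E'
import json,sys,os,numpy as np
# usage: plan.py 'row,x,y,z,yaw,f;...' ; keeps the commanded pose
F='cmd.json'
c=json.load(open(F)) if os.path.exists(F) else [565.018,270.046,330.573,5.82,1]
wps=[[0]+c]
for w in sys.argv[1].split(';'):
    v=[None if a in('','-') else float(a) for a in w.split(',')]
    prev=wps[-1]; wps.append([v[0]]+[prev[i+1] if i+1>=len(v) or v[i+1] is None else v[i+1] for i in range(5)])
wps=np.array(wps); p=np.radians(c[3]); C,S=np.cos(p),np.sin(p)
R=np.array([[C,S,0],[S,-C,0],[0,0,-1]])
o=[]
for k in range(1,11):
    q=np.array([np.interp(k,wps[:,0],wps[:,i]) for i in range(1,6)])
    t=np.round(R.T@(q[:3]-c[:3])/400,3)+0; a=round((c[3]-q[3])/60,3)+0
    o.append({"fingers":round(float(wps[np.searchsorted(wps[:,0],k) if k<=wps[-1,0] else -1][5]),2),"travel":t.tolist(),"angular":[0,0,a]})
n=(R@(t*400)+c[:3]).tolist()+[c[3]-60*a,o[-1]["fingers"]]
json.dump(n,open(F,'w')); print(json.dumps(o)); print(np.round(n,1))
E
python3 plan.py '6,575.5,169.6,200,5.8,-0.31;9,-,-,130'; python3 plan.py '4,-,-,80;10,-,-,-,-,-1'; python3 plan.py '3,-,-,-,-,-1;10,-,-,140,-,-1'
```

```text
[{"fingers": -0.31, "travel": [0.0, 0.042, 0.054], "angular": [0, 0, 0.0]}, {"fingers": -0.31, "travel": [0.0, 0.084, 0.109], "angular": [0, 0, 0.0]}, {"fingers": -0.31, "travel": [0.0, 0.126, 0.163], "angular": [0, 0, 0.0]}, {"fingers": -0.31, "travel": [0.0, 0.168, 0.218], "angular": [0, 0, 0.0]}, {"fingers": -0.31, "travel": [0.001, 0.21, 0.272], "angular": [0, 0, 0.0]}, {"fingers": -0.31, "travel": [0.001, 0.252, 0.326], "angular": [0, 0, 0.0]}, {"fingers": -0.31, "travel": [0.001, 0.252, 0.385], "angular": [0, 0, 0.0]}, {"fingers": -0.31, "travel": [0.001, 0.252, 0.443], "angular": [0, 0, 0.0]}, {"fingers": -0.31, "travel": [0.001, 0.252, 0.501], "angular": [0, 0, 0.0]}, {"fingers": -0.31, "travel": [0.001, 0.252, 0.501], "angular": [0, 0, 0.0]}]
[ 5.756e+02  1.698e+02  1.302e+02  5.800e+00 -3.000e-01]
[{"fingers": -0.31, "travel": [0.0, 0.0, 0.031], "angular": [0, 0, 0.0]}, {"fingers": -0.31, "travel": [0.0, 0.0, 0.063], "angular": [0, 0, 0.0]}, {"fingers": -0.31, "travel": [0.0, 0.0, 0.094], "angular": [0, 0, 0.0]}, {"fingers": -0.31, "travel": [0.0, 0.0, 0.125], "angular": [0
[... 528 characters left out ...]
ar": [0, 0, 0.0]}, {"fingers": -1.0, "travel": [0.0, 0.0, 0.0], "angular": [0, 0, 0.0]}, {"fingers": -1.0, "travel": [0.0, 0.0, 0.0], "angular": [0, 0, 0.0]}, {"fingers": -1.0, "travel": [0.0, 0.0, -0.021], "angular": [0, 0, 0.0]}, {"fingers": -1.0, "travel": [0.0, 0.0, -0.043], "angular": [0, 0, 0.0]}, {"fingers": -1.0, "travel": [0.0, 0.0, -0.064], "angular": [0, 0, 0.0]}, {"fingers": -1.0, "travel": [0.0, 0.0, -0.085], "angular": [0, 0, 0.0]}, {"fingers": -1.0, "travel": [0.0, 0.0, -0.107], "angular": [0, 0, 0.0]}, {"fingers": -1.0, "travel": [0.0, 0.0, -0.128], "angular": [0, 0, 0.0]}, {"fingers": -1.0, "travel": [0.0, 0.0, -0.15], "angular": [0, 0, 0.0]}]
[575.6 169.8 140.2   5.8  -1. ]
```

Request:
send_rows(
  increments=[
    {"fingers":-0.31,"travel":[0.0,0.042,0.054],"angular":[0,0,0.0]},
    {"fingers":-0.31,"travel":[0.0,0.084,0.109],"angular":[0,0,0.0]},
    {"fingers":-0.31,"travel":[0.0,0.126,0.163],"angular":[0,0,0.0]},
    {"fingers":-0.31,"travel":[0.0,0.168,0.218],"angular":[0,0,0.0]},
    {"fingers":-0.31,"travel":[0.001,0.21,0.272],"angular":[0,0,0.0]},
    {"fingers":-0.31,"travel":[0.001,0.252,0.326],"angular":[0,0,0.0]},
    {"fingers":-0.31,"travel":[0.001,0.252,0.385],"angular":[0,0,0.0]},
    {"fingers":-0.31,"travel":[0.001,0.252,0.443],"angular":[0,0,0.0]},
    {"fingers":-0.31,"travel":[0.001,0.252,0.501],"angular":[0,0,0.0]},
    {"fingers":-0.31,"travel":[0.001,0.252,0.501],"angular":[0,0,0.0]},
  ],
  squeeze=30,
)

```text
time: 5.15
tool_pos: [573.3, 169.1, 127.1]
tool_rot: [[0.995, 0.102, -0.006], [0.102, -0.995, -0.002], [-0.006, 0.002, -1.0]]
force: [-0.3, 0.3, 0.1]
finger_gap: 0.348
finger_force: 0.0
```

Request:
send_rows(
  increments=[
    {"fingers":-0.31,"travel":[0.0,0.0,0.031],"angular":[0,0,0.0]},
    {"fingers":-0.31,"travel":[0.0,0.0,0.063],"angular":[0,0,0.0]},
    {"fingers":-0.31,"travel":[0.0,0.0,0.094],"angular":[0,0,0.0]},
    {"fingers":-0.31,"travel":[0.0,0.0,0.125],"angular":[0,0,0.0]},
    {"fingers":-1.0,"travel":[0.0,0.0,0.125],"angular":[0,0,0.0]},
    {"fingers":-1.0,"travel":[0.0,0.0,0.125],"angular":[0,0,0.0]},
    {"fingers":-1.0,"travel":[0.0,0.0,0.125],"angular":[0,0,0.0]},
    {"fingers":-1.0,"travel":[0.0,0.0,0.125],"angular":[0,0,0.0]},
    {"fingers":-1.0,"travel":[0.0,0.0,0.125],"angular":[0,0,0.0]},
    {"fingers":-1.0,"travel":[0.0,0.0,0.125],"angular":[0,0,0.0]},
  ],
)

```text
time: 6.15
tool_pos: [576.2, 169.9, 80.8]
tool_rot: [[0.995, 0.101, 0.001], [0.101, -0.995, 0.0], [0.001, -0.0, -1.0]]
force: [-0.8, -1.0, 1.9]
finger_gap: 0.093
finger_force: 30.0
```

Request:
send_rows(
  increments=[
    {"fingers":-1.0,"travel":[0.0,0.0,0.0],"angular":[0,0,0.0]},
    {"fingers":-1.0,"travel":[0.0,0.0,0.0],"angular":[0,0,0.0]},
    {"fingers":-1.0,"travel":[0.0,0.0,0.0],"angular":[0,0,0.0]},
    {"fingers":-1.0,"travel":[0.0,0.0,-0.021],"angular":[0,0,0.0]},
    {"fingers":-1.0,"travel":[0.0,0.0,-0.043],"angular":[0,0,0.0]},
    {"fingers":-1.0,"travel":[0.0,0.0,-0.064],"angular":[0,0,0.0]},
    {"fingers":-1.0,"travel":[0.0,0.0,-0.085],"angular":[0,0,0.0]},
    {"fingers":-1.0,"travel":[0.0,0.0,-0.107],"angular":[0,0,0.0]},
    {"fingers":-1.0,"travel":[0.0,0.0,-0.128],"angular":[0,0,0.0]},
    {"fingers":-1.0,"travel":[0.0,0.0,-0.15],"angular":[0,0,0.0]},
  ],
)

```text
time: 7.15
tool_pos: [575.6, 169.8, 140.9]
tool_rot: [[0.995, 0.101, 0.0], [0.101, -0.995, 0.0], [0.0, -0.0, -1.0]]
force: [-0.3, -0.1, -2.5]
finger_gap: 0.088
finger_force: 30.0
```

```bash
python3 - <<'E'
from h import *
import time
f=[]
for i in range(4): p=imaging.capture('wrist'); f.append(monitor.state()['force'])
print(np.array(f)); save(p,'w2')
E
python3 plan.py '3,575.6,169.8,200,5.8,-1;4,-,160,220;6,-,110;10,580,-60'; python3 plan.py '6,584,-260,220,-1;8,585,-310,220,-3.2;10,584.9,-327.3,220'
```

```text
[[ 0.7  0.7 -0.8]
 [ 1.2  0.1 -2.5]
 [ 0.5  0.4 -1.6]
 [ 0.2  0.6 -2.4]]
[{"fingers": -1.0, "travel": [0.0, 0.0, -0.05], "angular": [0, 0, 0.0]}, {"fingers": -1.0, "travel": [0.0, 0.0, -0.1], "angular": [0, 0, 0.0]}, {"fingers": -1.0, "travel": [0.0, 0.0, -0.15], "angular": [0, 0, 0.0]}, {"fingers": -1.0, "travel": [-0.003, 0.024, -0.2], "angular": [0, 0, 0.0]}, {"fingers": -1.0, "travel": [-0.009, 0.087, -0.2], "angular": [0, 0, 0.0]}, {"fingers": -1.0, "travel": [-0.015, 0.149, -0.2], "angular": [0, 0, 0.0]}, {"fingers": -1.0, "travel": [-0.023, 0.255, -0.2], "angular": [0, 0, 0.0]}, {"fingers": -1.0, "travel": [-0.031, 0.361, -0.2], "angular": [0, 0, 0.0]}, {"fingers": -1.0, "travel": [-0.039, 0.467, -0.2], "angular": [0, 0, 0.0]}, {"fingers": -1.0, "travel": [-0.047, 0.573, -0.2], "angular": [0, 0, 0.0]}]
[580.2 -60.1 220.2   5.8  -1. ]
[{"fingers": -1.0, "travel": [-0.007, 0.083, 0.0], "angular": [0, 0, 0.019]}, {"fingers": -1.0, "travel": [-0.014, 0.166, 0.0], "angular": [0, 0, 0.038]}, {"fingers": -1.0, "travel": [-0.021, 0.249, 0.0], "angular": [0, 0, 0.057]}, {"fingers": -1.0, "travel": [-0.027, 0.332, 0.0], "angular": [0, 0, 0.076]}, {"fingers": -1.0, "travel": [-0.034, 0.415, 0.0], "angular": [0, 0, 0.095]}, {"fingers": -1.0, "travel": [-0.041, 0.498, 0.0], "angular": [0, 0, 0.114]}, {"fingers": -1.0, "travel": [-0.046, 0.56, 0.0], "angular": [0, 0, 0.132]}, {"fingers": -1.0, "travel": [-0.051, 0.623, 0.0], "angular": [0, 0, 0.15]}, {"fingers": -1.0, "travel": [-0.054, 0.644, 0.0], "angular": [0, 0, 0.15]}, {"fingers": -1.0, "travel": [-0.056, 0.666, 0.0], "angular": [0, 0, 0.15]}]
[ 584.9 -327.4  220.2   -3.2   -1. ]
```

Request:
send_rows(
  increments=[
    {"fingers":-1.0,"travel":[0.0,0.0,-0.05],"angular":[0,0,0.0]},
    {"fingers":-1.0,"travel":[0.0,0.0,-0.1],"angular":[0,0,0.0]},
    {"fingers":-1.0,"travel":[0.0,0.0,-0.15],"angular":[0,0,0.0]},
    {"fingers":-1.0,"travel":[-0.003,0.024,-0.2],"angular":[0,0,0.0]},
    {"fingers":-1.0,"travel":[-0.009,0.087,-0.2],"angular":[0,0,0.0]},
    {"fingers":-1.0,"travel":[-0.015,0.149,-0.2],"angular":[0,0,0.0]},
    {"fingers":-1.0,"travel":[-0.023,0.255,-0.2],"angular":[0,0,0.0]},
    {"fingers":-1.0,"travel":[-0.031,0.361,-0.2],"angular":[0,0,0.0]},
    {"fingers":-1.0,"travel":[-0.039,0.467,-0.2],"angular":[0,0,0.0]},
    {"fingers":-1.0,"travel":[-0.047,0.573,-0.2],"angular":[0,0,0.0]},
  ],
)

```text
time: 8.35
tool_pos: [579.6, -61.7, 219.6]
tool_rot: [[0.995, 0.102, -0.001], [0.102, -0.995, 0.0], [-0.001, -0.0, -1.0]]
force: [0.7, -0.6, -2.2]
finger_gap: 0.093
finger_force: 30.0
```

Request:
send_rows(
  increments=[
    {"fingers":-1.0,"travel":[-0.007,0.083,0.0],"angular":[0,0,0.019]},
    {"fingers":-1.0,"travel":[-0.014,0.166,0.0],"angular":[0,0,0.038]},
    {"fingers":-1.0,"travel":[-0.021,0.249,0.0],"angular":[0,0,0.057]},
    {"fingers":-1.0,"travel":[-0.027,0.332,0.0],"angular":[0,0,0.076]},
    {"fingers":-1.0,"travel":[-0.034,0.415,0.0],"angular":[0,0,0.095]},
    {"fingers":-1.0,"travel":[-0.041,0.498,0.0],"angular":[0,0,0.114]},
    {"fingers":-1.0,"travel":[-0.046,0.56,0.0],"angular":[0,0,0.132]},
    {"fingers":-1.0,"travel":[-0.051,0.623,0.0],"angular":[0,0,0.15]},
    {"fingers":-1.0,"travel":[-0.054,0.644,0.0],"angular":[0,0,0.15]},
    {"fingers":-1.0,"travel":[-0.056,0.666,0.0],"angular":[0,0,0.15]},
  ],
)

```text
time: 9.35
tool_pos: [584.6, -327.2, 219.4]
tool_rot: [[0.998, -0.055, -0.001], [-0.055, -0.998, 0.001], [-0.001, -0.001, -1.0]]
force: [1.4, 1.4, -1.4]
finger_gap: 0.088
finger_force: 30.0
```

```bash
python3 - <<'E'
from h import *
p=imaging.capture('wrist'); save(p,'w3'); 
s=monitor.state(); print(s['tool_pos'],s['force'],s['qpos'])
W=cloud(p).reshape(-1,3); W=W[np.isfinite(W[:,0])]
e=np.radians(-3.2); ex=np.array([np.cos(e),np.sin(e)]); ey=np.array([-ex[1],ex[0]])
D=W[:,:2]-[588.4,-264.4]; T=np.c_[D@ex,D@ey,W[:,2]]
def st(n,m,k): 
    P=T[m]; print(n,len(P), np.percentile(P[:,k],[2,50,98]) if len(P) else '', np.polyfit(P[:,1-k],P[:,k],1)[0]*57.3 if len(P)>9 else '')
z=T[:,2]
w=(z>102)&(z<112)
st('back',w&(abs(T[:,0]-62)<12)&(abs(T[:,1])<135),0)
st('left',w&(abs(T[:,1]-139)<12)&(abs(T[:,0])<55),1)
st('right',w&(abs(T[:,1]+139)<12)&(abs(T[:,0])<55),1)
st('div',(z>62)&(z<72)&(abs(T[:,1])<12)&(abs(T[:,0])<50),1)
m=(z>45)&(z<58)&(abs(T[:,0])<50)&(abs(T[:,1])<135)
h,b=np.histogram(T[m][:,1],np.arange(-136,137,2)); print(' '.join(f'{int(x)}:{n}' for x,n in zip(b,h)))
m=(z>16)&(z<140)&(abs(T[:,0])<70)&(z>118); print('held',len(T[m]), T[m].min(0) if m.any() else '',T[m].max(0) if m.any() else '')
m=(z>60)&(z<72)&(abs(W[:,0]-466)<45)&(abs(W[:,1]+344)<45); R=W[m]
if len(R)>9:
    s=np.linalg.lstsq(np.c_[2*R[:,:2],np.ones(len(R))],(R[:,:2]**2).sum(1),rcond=None)[0]; print('ring',s[:2],np.sqrt(s[2]+s[0]**2+s[1]**2))
E
```

```text
[ 584.5 -328.6  219.6] [-0.7 -1.4 -1.4] [ 12.   27.2  19.9  89.7  -9.9  64.9 -59.2]
back 2918 [56.3 63.1 65.1] -0.3994159797738333
left 1605 [133.5 134.8 138.1] -0.02449572067910662
right 1279 [-143.2 -140.5 -139.1] -0.1527491169959391
div 872 [-4.9 -3.  -0.4] -0.3098623478476995
-136:165 -134:303 -132:302 -130:313 -128:305 -126:300 -124:312 -122:309 -120:310 -118:309 -116:331 -114:193 -112:0 -110:0 -108:0 -106:0 -104:0 -102:0 -100:0 -98:211 -96:308 -94:306 -92:309 -90:309 -88:298 -86:321 -84:297 -82:313 -80:316 -78:306 -76:311 -74:114 -72:0 -70:0 -68:0 -66:0 -64:0 -62:0 -60:0 -58:56 -56:80 -54:186 -52:310 -50:305 -48:312 -46:305 -44:314 -42:312 -40:301 -38:317 -36:294 -34:71 -32:0 -30:0 -28:0 -26:0 -24:0 -22:0 -20:0 -18:357 -16:314 -14:309 -12:307 -10:310 -8:309 -6:396 -4:1 -2:0 0:0 2:188 4:317 6:288 8:316 10:253 12:11 14:0 16:0 18:0 20:0 22:0 24:0 26:4 28:528 30:316 32:308 34:297 36:300 38:302 40:299 42:297 44:296 46:303 48:298 50:231 52:13 54:0 56:0 58:0 60:0 62:0 64:0 66:39 68:597 70:307 72:284 74:305 76:294 78:295 80:288 82:282 84:305 86:284 88:273 90:229 92:8 94:0 96:0 98:0 100:0 102:0 104:0 106:70 108:668 110:308 112:277 114:274 116:278 118:275 120:270 122:278 124:274 126:270 128:280 130:275 132:281 134:411
held 0
```

View pics/w3.png

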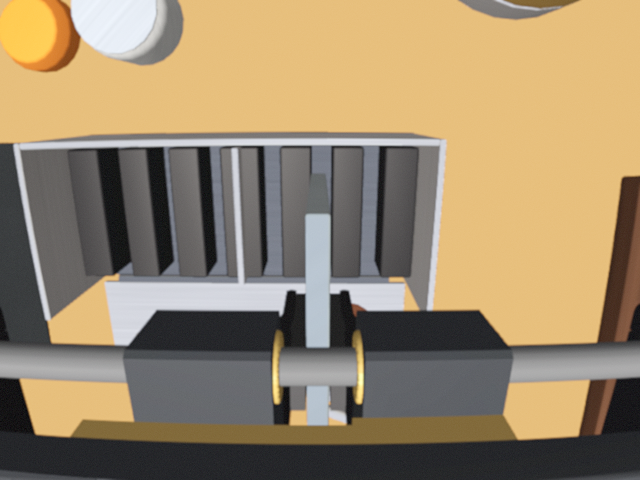

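```bash
cat > rel.py <<'E'
from h import *
import sys
e=np.radians(-3.3); ex=np.array([np.cos(e),np.sin(e)]); ey=np.array([-ex[1],ex[0]])
def tb(p): 
    W=cloud(p).reshape(-1,3); W=W[np.isfinite(W[:,0])]; D=W[:,:2]-[588.4,-264.4]; return np.c_[D@ex,D@ey,W[:,2]]
if __name__=='__main__':
  y0=float(sys.argv[1]); zt=float(sys.argv[2]); x0=float(sys.argv[3]) if len(sys.argv)>3 else 0
  for n in ['scene','side','wrist']:
    T=tb(imaging.capture(n)); z=T[:,2]
    def st(k,m,a): 
        P=T[m]; print(n,k,len(P),np.percentile(P[:,a],[2,50,98]) if len(P)>4 else '')
    m=(abs(T[:,1]-y0)<14)&(z>zt-55)&(z<zt+4)&(abs(T[:,0])<58); st('plate y',m&(abs(T[:,0]-x0)>14),1); st('plate x',m,0); st('plate z',m,2)
    w=(z>100)&(z<113)
    st('div y',(z>62)&(z<74)&(abs(T[:,1])<12)&(abs(T[:,0])<50),1)
    st('left',w&(abs(T[:,1]-139)<9)&(abs(T[:,0])<55),1)
    st('right',w&(abs(T[:,1]+139)<9)&(abs(T[:,0])<55),1)
    st('back',w&(abs(T[:,0]-62)<9)&(abs(T[:,1])<130),0)
E
python3 rel.py -63 252
```

```text
scene plate y 500 [-67.2 -59.7 -53.2]
scene plate x 662 [-50.7   4.1  47.8]
scene plate z 662 [197.9 225.3 252. ]
scene div y 76 [-5.   0.4  6.6]
scene left 128 [133.4 139.3 145.2]
scene right 114 [-146.3 -139.3 -130.7]
scene back 120 [59.4 63.1 65.9]
side plate y 810 [-68.1 -66.5 -59.7]
side plate x 1183 [-52.2 -17.2  45.2]
side plate z 1183 [198.1 227.1 252.2]
side div y 126 [-4.7 -2.3  1.9]
side left 208 [133.6 136.2 139.9]
side right 228 [-144.3 -142.3 -138.9]
side back 400 [58.2 60.9 64.8]
wrist plate y 3931 [-65.9 -62.1 -58.3]
wrist plate x 6731 [-27.4  11.6  49.9]
wrist plate z 6731 [214.9 251.1 254.1]
wrist div y 869 [-4.8 -3.  -0.4]
wrist left 1866 [133.4 134.8 138.1]
wrist right 1402 [-143.3 -140.2 -139.1]
wrist back 2829 [61.1 63.2 65.2]
```

```bash
python3 plan.py '2,586.5,-330,220,-3.3,-1;8,-,-,130'
```

```text
[{"fingers": -1.0, "travel": [0.002, 0.003, 0.0], "angular": [0, 0, 0.001]}, {"fingers": -1.0, "travel": [0.004, 0.006, 0.0], "angular": [0, 0, 0.002]}, {"fingers": -1.0, "travel": [0.004, 0.006, 0.038], "angular": [0, 0, 0.002]}, {"fingers": -1.0, "travel": [0.004, 0.006, 0.075], "angular": [0, 0, 0.002]}, {"fingers": -1.0, "travel": [0.004, 0.006, 0.113], "angular": [0, 0, 0.002]}, {"fingers": -1.0, "travel": [0.004, 0.006, 0.15], "angular": [0, 0, 0.002]}, {"fingers": -1.0, "travel": [0.004, 0.006, 0.188], "angular": [0, 0, 0.002]}, {"fingers": -1.0, "travel": [0.004, 0.006, 0.225], "angular": [0, 0, 0.002]}, {"fingers": -1.0, "travel": [0.004, 0.006, 0.225], "angular": [0, 0, 0.002]}, {"fingers": -1.0, "travel": [0.004, 0.006, 0.225], "angular": [0, 0, 0.002]}]
[ 586.4 -329.9  130.2   -3.3   -1. ]
```

Request:
send_rows(
  increments=[
    {"fingers":-1.0,"travel":[0.002,0.003,0.0],"angular":[0,0,0.001]},
    {"fingers":-1.0,"travel":[0.004,0.006,0.0],"angular":[0,0,0.002]},
    {"fingers":-1.0,"travel":[0.004,0.006,0.038],"angular":[0,0,0.002]},
    {"fingers":-1.0,"travel":[0.004,0.006,0.075],"angular":[0,0,0.002]},
    {"fingers":-1.0,"travel":[0.004,0.006,0.113],"angular":[0,0,0.002]},
    {"fingers":-1.0,"travel":[0.004,0.006,0.15],"angular":[0,0,0.002]},
    {"fingers":-1.0,"travel":[0.004,0.006,0.188],"angular":[0,0,0.002]},
    {"fingers":-1.0,"travel":[0.004,0.006,0.225],"angular":[0,0,0.002]},
    {"fingers":-1.0,"travel":[0.004,0.006,0.225],"angular":[0,0,0.002]},
    {"fingers":-1.0,"travel":[0.004,0.006,0.225],"angular":[0,0,0.002]},
  ],
)

```text
time: 10.55
tool_pos: [586.4, -330.0, 129.8]
tool_rot: [[0.998, -0.058, -0.0], [-0.058, -0.998, 0.0], [-0.0, -0.0, -1.0]]
force: [1.1, 0.2, -1.7]
finger_gap: 0.096
finger_force: 30.0
```

```bash
python3 - <<'E'
from rel import *
p=imaging.capture('wrist'); T=tb(p); z=T[:,2]; save(p,'w4')
m=(abs(T[:,1]+63)<14)&(z>120)&(z<172)&(abs(T[:,0])<58)&(T[:,0]>14)
print('plate',np.percentile(T[m][:,1],[2,50,98]))
m=(z>45)&(z<58)&(T[:,0]>10)&(T[:,0]<50)&(abs(T[:,1])<135)
h,b=np.histogram(T[m][:,1],np.arange(-136,60,1)); 
g=np.flatnonzero((h==0)[1:]!=(h==0)[:-1]); print(b[g+1])
print(monitor.state()['force'])
E
```

```text
plate [-69.3 -65.4 -61.7]
[-135 -113  -98  -73  -58  -33  -19   -4    3   13   27   53]
[ 0.2  0.  -1.1]
```

View pics/w4.png

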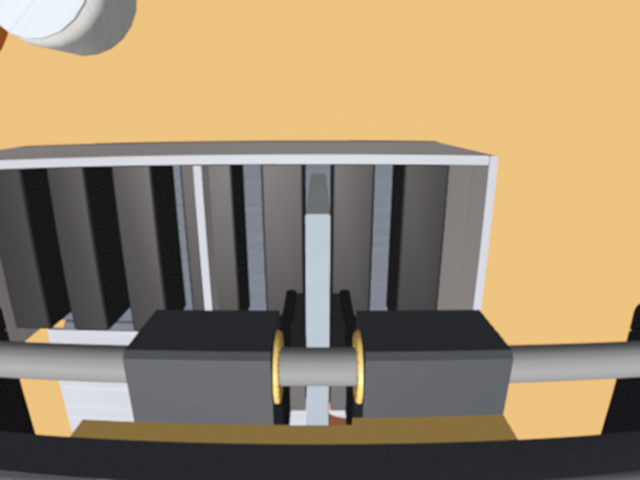

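```bash
python3 plan.py '7,-,-,81,-,-1;10,-,-,81,-,-0.45'; python3 plan.py '2,-,-,81,-,-0.45;8,-,-,215'
```

```text
[{"fingers": -1.0, "travel": [0.0, 0.0, 0.018], "angular": [0, 0, 0.0]}, {"fingers": -1.0, "travel": [0.0, 0.0, 0.035], "angular": [0, 0, 0.0]}, {"fingers": -1.0, "travel": [0.0, 0.0, 0.053], "angular": [0, 0, 0.0]}, {"fingers": -1.0, "travel": [0.0, 0.0, 0.07], "angular": [0, 0, 0.0]}, {"fingers": -1.0, "travel": [0.0, 0.0, 0.088], "angular": [0, 0, 0.0]}, {"fingers": -1.0, "travel": [0.0, 0.0, 0.105], "angular": [0, 0, 0.0]}, {"fingers": -1.0, "travel": [0.0, 0.0, 0.123], "angular": [0, 0, 0.0]}, {"fingers": -0.45, "travel": [0.0, 0.0, 0.123], "angular": [0, 0, 0.0]}, {"fingers": -0.45, "travel": [0.0, 0.0, 0.123], "angular": [0, 0, 0.0]}, {"fingers": -0.45, "travel": [0.0, 0.0, 0.123], "angular": [0, 0, 0.0]}]
[ 5.864e+02 -3.299e+02  8.100e+01 -3.300e+00 -4.000e-01]
[{"fingers": -0.45, "travel": [0.0, 0.0, 0.0], "angular": [0, 0, 0.0]}, {"fingers": -0.45, "travel": [0.0, 0.0, 0.0], "angular": [0, 0, 0.0]}, {"fingers": -0.45, "travel": [0.0, 0.0, -0.056], "angular": [0, 0, 0.0]}, {"fingers": -0.45, "travel": [0.0, 0.0, -0.112], "angular": [0, 0, 0.0]}, {"fingers": -0.45, "travel": [0.0, 0.0, -0.168], "angular": [0, 0, 0.0]}, {"fingers": -0.45, "travel": [0.0, 0.0, -0.223], "angular": [0, 0, 0.0]}, {"fingers": -0.45, "travel": [0.0, 0.0, -0.279], "angular": [0, 0, 0.0]}, {"fingers": -0.45, "travel": [0.0, 0.0, -0.335], "angular": [0, 0, 0.0]}, {"fingers": -0.45, "travel": [0.0, 0.0, -0.335], "angular": [0, 0, 0.0]}, {"fingers": -0.45, "travel": [0.0, 0.0, -0.335], "angular": [0, 0, 0.0]}]
[ 5.864e+02 -3.299e+02  2.150e+02 -3.300e+00 -4.000e-01]
```

Request:
send_rows(
  increments=[
    {"fingers":-1.0,"travel":[0.0,0.0,0.018],"angular":[0,0,0.0]},
    {"fingers":-1.0,"travel":[0.0,0.0,0.035],"angular":[0,0,0.0]},
    {"fingers":-1.0,"travel":[0.0,0.0,0.053],"angular":[0,0,0.0]},
    {"fingers":-1.0,"travel":[0.0,0.0,0.07],"angular":[0,0,0.0]},
    {"fingers":-1.0,"travel":[0.0,0.0,0.088],"angular":[0,0,0.0]},
    {"fingers":-1.0,"travel":[0.0,0.0,0.105],"angular":[0,0,0.0]},
    {"fingers":-1.0,"travel":[0.0,0.0,0.123],"angular":[0,0,0.0]},
    {"fingers":-1.0,"travel":[0.0,0.0,0.123],"angular":[0,0,0.0]},
    {"fingers":-0.45,"travel":[0.0,0.0,0.123],"angular":[0,0,0.0]},
    {"fingers":-0.45,"travel":[0.0,0.0,0.123],"angular":[0,0,0.0]},
  ],
)

```text
time: 11.6
tool_pos: [586.7, -330.0, 81.2]
tool_rot: [[0.998, -0.058, 0.001], [-0.058, -0.998, -0.0], [0.001, 0.0, -1.0]]
force: [0.5, 0.2, 0.3]
finger_gap: 0.198
finger_force: 0.0
```

Request:
send_rows(
  increments=[
    {"fingers":-0.45,"travel":[0.0,0.0,0.0],"angular":[0,0,0.0]},
    {"fingers":-0.45,"travel":[0.0,0.0,0.0],"angular":[0,0,0.0]},
    {"fingers":-0.45,"travel":[0.0,0.0,-0.056],"angular":[0,0,0.0]},
    {"fingers":-0.45,"travel":[0.0,0.0,-0.112],"angular":[0,0,0.0]},
    {"fingers":-0.45,"travel":[0.0,0.0,-0.168],"angular":[0,0,0.0]},
    {"fingers":-0.45,"travel":[0.0,0.0,-0.223],"angular":[0,0,0.0]},
    {"fingers":-0.45,"travel":[0.0,0.0,-0.279],"angular":[0,0,0.0]},
    {"fingers":-0.45,"travel":[0.0,0.0,-0.335],"angular":[0,0,0.0]},
    {"fingers":-0.45,"travel":[0.0,0.0,-0.335],"angular":[0,0,0.0]},
    {"fingers":-0.45,"travel":[0.0,0.0,-0.335],"angular":[0,0,0.0]},
  ],
)

```text
time: 12.6
tool_pos: [586.4, -329.8, 215.1]
tool_rot: [[0.998, -0.057, 0.001], [-0.057, -0.998, -0.0], [0.001, 0.0, -1.0]]
force: [1.0, 0.4, -0.0]
finger_gap: 0.279
finger_force: 0.0
```

```bash
python3 rel.py -65.5 112 | grep -E 'plate'
python3 plan.py '2,580,-280,215,0,-0.4;10,570,80,215,3'; python3 plan.py '7,562.8,288.4,215,5.8,-0.31;10,-,-,140'; python3 plan.py '4,-,-,80.2;10,-,-,-,-,-1';python3 plan.py '7,-,-,150,-,-1'
```

```text
scene plate y 423 [-68.7 -61.6 -55.2]
scene plate x 597 [-47.4  -1.4  46.5]
scene plate z 597 [ 58.6  88.  113. ]
side plate y 843 [-70.3 -68.5 -62. ]
side plate x 1131 [-49.   -4.3  48.9]
side plate z 1131 [ 58.4  90.7 112.3]
wrist plate y 1440 [-69.5 -65.7 -61.9]
wrist plate x 1968 [-46.1   7.9  51. ]
wrist plate z 1968 [ 83.2 112.5 113.9]
[{"fingers": -0.4, "travel": [-0.012, -0.062, 0.0], "angular": [0, 0, -0.028]}, {"fingers": -0.4, "travel": [-0.023, -0.124, 0.0], "angular": [0, 0, -0.055]}, {"fingers": -0.4, "travel": [-0.033, -0.236, 0.0], "angular": [0, 0, -0.061]}, {"fingers": -0.4, "travel": [-0.042, -0.348, 0.0], "angular": [0, 0, -0.067]}, {"fingers": -0.4, "travel": [-0.052, -0.46, 0.0], "angular": [0, 0, -0.074]}, {"fingers": -0.4, "travel": [-0.061, -0.572, 0.0], "angular": [0, 0, -0.08]}, {"fingers": -0.4, "travel": [-0.071, -0.684, 0.0], "angular": [0, 0, -0.086]}, {"fingers": -0.4, "travel": [-0.081, -0.796, 0.0], "angular": [0, 0, -0.092]}, {"fingers": -0.4, "travel": [-0.09, -0.909, 0.0], "angular": [0, 0, -0.099]}, {"fingers": -0.4, "travel": [-0.1, -1.021, 0.0]
[... 1747 characters left out ...]
: [0, 0, 0.0]}, {"fingers": -1.0, "travel": [0.0, 0.0, -0.05], "angular": [0, 0, 0.0]}, {"fingers": -1.0, "travel": [0.0, 0.0, -0.075], "angular": [0, 0, 0.0]}, {"fingers": -1.0, "travel": [0.0, 0.0, -0.1], "angular": [0, 0, 0.0]}, {"fingers": -1.0, "travel": [0.0, 0.0, -0.125], "angular": [0, 0, 0.0]}, {"fingers": -1.0, "travel": [0.0, 0.0, -0.15], "angular": [0, 0, 0.0]}, {"fingers": -1.0, "travel": [0.0, 0.0, -0.175], "angular": [0, 0, 0.0]}, {"fingers": -1.0, "travel": [0.0, 0.0, -0.175], "angular": [0, 0, 0.0]}, {"fingers": -1.0, "travel": [0.0, 0.0, -0.175], "angular": [0, 0, 0.0]}, {"fingers": -1.0, "travel": [0.0, 0.0, -0.175], "angular": [0, 0, 0.0]}]
[562.6 288.4 150.2   5.8  -1. ]
```

Request:
send_rows(
  increments=[
    {"fingers":-0.4,"travel":[-0.012,-0.062,0.0],"angular":[0,0,-0.028]},
    {"fingers":-0.4,"travel":[-0.023,-0.124,0.0],"angular":[0,0,-0.055]},
    {"fingers":-0.4,"travel":[-0.033,-0.236,0.0],"angular":[0,0,-0.061]},
    {"fingers":-0.4,"travel":[-0.042,-0.348,0.0],"angular":[0,0,-0.067]},
    {"fingers":-0.4,"travel":[-0.052,-0.46,0.0],"angular":[0,0,-0.074]},
    {"fingers":-0.4,"travel":[-0.061,-0.572,0.0],"angular":[0,0,-0.08]},
    {"fingers":-0.4,"travel":[-0.071,-0.684,0.0],"angular":[0,0,-0.086]},
    {"fingers":-0.4,"travel":[-0.081,-0.796,0.0],"angular":[0,0,-0.092]},
    {"fingers":-0.4,"travel":[-0.09,-0.9,0.0],"angular":[0,0,-0.099]},
    {"fingers":-0.4,"travel":[-0.1,-1.0,0.0],"angular":[0,0,-0.105]},
  ],
)

```text
time: 13.75
tool_pos: [568.6, 73.8, 214.0]
tool_rot: [[0.999, 0.053, -0.002], [0.053, -0.999, -0.0], [-0.002, 0.0, -1.0]]
force: [0.9, -0.2, -0.3]
finger_gap: 0.3
finger_force: 0.0
```

Request:
send_rows(
  increments=[
    {"fingers":-0.31,"travel":[0.001,-0.08,0.0],"angular":[0,0,-0.007]},
    {"fingers":-0.31,"travel":[0.003,-0.16,0.0],"angular":[0,0,-0.013]},
    {"fingers":-0.31,"travel":[0.004,-0.24,0.0],"angular":[0,0,-0.02]},
    {"fingers":-0.31,"travel":[0.005,-0.32,0.0],"angular":[0,0,-0.027]},
    {"fingers":-0.31,"travel":[0.007,-0.4,0.0],"angular":[0,0,-0.033]},
    {"fingers":-0.31,"travel":[0.008,-0.48,0.0],"angular":[0,0,-0.04]},
    {"fingers":-0.31,"travel":[0.008,-0.542,0.0],"angular":[0,0,-0.047]},
    {"fingers":-0.31,"travel":[0.008,-0.542,0.062],"angular":[0,0,-0.047]},
    {"fingers":-0.31,"travel":[0.008,-0.542,0.125],"angular":[0,0,-0.047]},
    {"fingers":-0.31,"travel":[0.008,-0.542,0.187],"angular":[0,0,-0.047]},
  ],
)

```text
time: 14.75
tool_pos: [560.6, 288.4, 138.1]
tool_rot: [[0.995, 0.102, -0.001], [0.102, -0.995, -0.001], [-0.001, 0.001, -1.0]]
force: [0.4, 0.4, 0.7]
finger_gap: 0.347
finger_force: 0.0
```

Request:
send_rows(
  increments=[
    {"fingers":-0.31,"travel":[0.0,0.0,0.037],"angular":[0,0,0.0]},
    {"fingers":-0.31,"travel":[0.0,0.0,0.075],"angular":[0,0,0.0]},
    {"fingers":-0.31,"travel":[0.0,0.0,0.112],"angular":[0,0,0.0]},
    {"fingers":-0.31,"travel":[0.0,0.0,0.15],"angular":[0,0,0.0]},
    {"fingers":-1.0,"travel":[0.0,0.0,0.15],"angular":[0,0,0.0]},
    {"fingers":-1.0,"travel":[0.0,0.0,0.15],"angular":[0,0,0.0]},
    {"fingers":-1.0,"travel":[0.0,0.0,0.15],"angular":[0,0,0.0]},
    {"fingers":-1.0,"travel":[0.0,0.0,0.15],"angular":[0,0,0.0]},
    {"fingers":-1.0,"travel":[0.0,0.0,0.15],"angular":[0,0,0.0]},
    {"fingers":-1.0,"travel":[0.0,0.0,0.15],"angular":[0,0,0.0]},
  ],
)

```text
time: 15.75
tool_pos: [562.0, 288.5, 81.2]
tool_rot: [[0.995, 0.101, 0.002], [0.101, -0.995, 0.001], [0.002, -0.001, -1.0]]
force: [-0.3, -1.1, 3.9]
finger_gap: 0.088
finger_force: 30.0
```

Request:
send_rows(
  increments=[
    {"fingers":-1.0,"travel":[0.0,0.0,-0.025],"angular":[0,0,0.0]},
    {"fingers":-1.0,"travel":[0.0,0.0,-0.05],"angular":[0,0,0.0]},
    {"fingers":-1.0,"travel":[0.0,0.0,-0.075],"angular":[0,0,0.0]},
    {"fingers":-1.0,"travel":[0.0,0.0,-0.1],"angular":[0,0,0.0]},
    {"fingers":-1.0,"travel":[0.0,0.0,-0.125],"angular":[0,0,0.0]},
    {"fingers":-1.0,"travel":[0.0,0.0,-0.15],"angular":[0,0,0.0]},
    {"fingers":-1.0,"travel":[0.0,0.0,-0.175],"angular":[0,0,0.0]},
    {"fingers":-1.0,"travel":[0.0,0.0,-0.175],"angular":[0,0,0.0]},
    {"fingers":-1.0,"travel":[0.0,0.0,-0.175],"angular":[0,0,0.0]},
    {"fingers":-1.0,"travel":[0.0,0.0,-0.175],"angular":[0,0,0.0]},
  ],
)

```text
time: 16.75
tool_pos: [560.8, 288.2, 149.6]
tool_rot: [[0.995, 0.101, -0.001], [0.101, -0.995, -0.001], [-0.001, 0.001, -1.0]]
force: [-0.4, -0.2, -6.7]
finger_gap: 0.088
finger_force: 30.0
```

```bash
cat > feel.py <<'E'
from h import *
f=[]
for i in range(4): p=imaging.capture('wrist'); f.append(monitor.state()['force'][2])
print('Fz',np.array(f),np.mean(f),monitor.state()['tool_pos'],monitor.state()['finger_gap'])
E
python3 feel.py
```

```text
Fz [-6.2 -5.5 -6.5 -5.7] -5.981294340165953 [561.1 288.3 149.6] 0.08653132792569648
```

```bash
sed -i 's/^n=(R/if max(abs(np.array([r["travel"] for r in o])).max(),0)>1: sys.exit("RANGE")\nn=(R/' plan.py
echo '[561.8,288.4,150.2,5.8,-1]'>cmd.json
python3 plan.py '2,561.8,288.4,200,5.8,-1;3,-,280,220;5,-,235;10,575,40'; python3 plan.py '5,588,-140,220,0;7,591,-185,220,-3.3;9,591.6,-204,220;10,-,-,210'; python3 plan.py '5,-,-,130;10,-,-,81'; python3 plan.py '2,-,-,81,-,-0.45;4,-,-,81;10,-,-,215'
```

```text
[{"fingers": -1.0, "travel": [0.0, 0.0, -0.062], "angular": [0, 0, 0.0]}, {"fingers": -1.0, "travel": [0.0, 0.0, -0.125], "angular": [0, 0, 0.0]}, {"fingers": -1.0, "travel": [-0.002, 0.021, -0.175], "angular": [0, 0, 0.0]}, {"fingers": -1.0, "travel": [-0.008, 0.077, -0.175], "angular": [0, 0, 0.0]}, {"fingers": -1.0, "travel": [-0.013, 0.133, -0.175], "angular": [0, 0, 0.0]}, {"fingers": -1.0, "travel": [-0.017, 0.23, -0.175], "angular": [0, 0, 0.0]}, {"fingers": -1.0, "travel": [-0.02, 0.328, -0.175], "angular": [0, 0, 0.0]}, {"fingers": -1.0, "travel": [-0.023, 0.426, -0.175], "angular": [0, 0, 0.0]}, {"fingers": -1.0, "travel": [-0.027, 0.523, -0.175], "angular": [0, 0, 0.0]}, {"fingers": -1.0, "travel": [-0.03, 0.621, -0.175], "angular": [0, 0, 0.0]}]
[575.   40.1 220.2   5.8  -1. ]
[{"fingers": -1.0, "travel": [-0.003, 0.09, 0.0], "angular": [0, 0, 0.019]}, {"fingers": -1.0, "travel": [-0.005, 0.18, 0.0], "angular": [0, 0, 0.039]}, {"fingers": -1.0, "travel": [-0.008, 0.271, 0.0], "angular": [0, 0, 0.058]}, {"fingers": -1.0, "travel": [-0.01, 0.361, 0.0], "angular": [0, 0, 0.0
[... 1342 characters left out ...]
0.45, "travel": [0.0, 0.0, 0.0], "angular": [0, 0, 0.0]}, {"fingers": -0.45, "travel": [0.0, 0.0, 0.0], "angular": [0, 0, 0.0]}, {"fingers": -0.45, "travel": [0.0, 0.0, 0.0], "angular": [0, 0, 0.0]}, {"fingers": -0.45, "travel": [0.0, 0.0, -0.056], "angular": [0, 0, 0.0]}, {"fingers": -0.45, "travel": [0.0, 0.0, -0.112], "angular": [0, 0, 0.0]}, {"fingers": -0.45, "travel": [0.0, 0.0, -0.168], "angular": [0, 0, 0.0]}, {"fingers": -0.45, "travel": [0.0, 0.0, -0.223], "angular": [0, 0, 0.0]}, {"fingers": -0.45, "travel": [0.0, 0.0, -0.279], "angular": [0, 0, 0.0]}, {"fingers": -0.45, "travel": [0.0, 0.0, -0.335], "angular": [0, 0, 0.0]}]
[ 5.917e+02 -2.039e+02  2.150e+02 -3.300e+00 -4.000e-01]
```

Request:
send_rows(
  increments=[
    {"fingers":-1.0,"travel":[0.0,0.0,-0.062],"angular":[0,0,0.0]},
    {"fingers":-1.0,"travel":[0.0,0.0,-0.125],"angular":[0,0,0.0]},
    {"fingers":-1.0,"travel":[-0.002,0.021,-0.175],"angular":[0,0,0.0]},
    {"fingers":-1.0,"travel":[-0.008,0.077,-0.175],"angular":[0,0,0.0]},
    {"fingers":-1.0,"travel":[-0.013,0.133,-0.175],"angular":[0,0,0.0]},
    {"fingers":-1.0,"travel":[-0.017,0.23,-0.175],"angular":[0,0,0.0]},
    {"fingers":-1.0,"travel":[-0.02,0.328,-0.175],"angular":[0,0,0.0]},
    {"fingers":-1.0,"travel":[-0.023,0.426,-0.175],"angular":[0,0,0.0]},
    {"fingers":-1.0,"travel":[-0.027,0.523,-0.175],"angular":[0,0,0.0]},
    {"fingers":-1.0,"travel":[-0.03,0.621,-0.175],"angular":[0,0,0.0]},
  ],
)

```text
time: 17.95
tool_pos: [574.3, 38.5, 220.1]
tool_rot: [[0.995, 0.102, -0.0], [0.102, -0.995, 0.0], [0.0, -0.0, -1.0]]
force: [0.4, 0.5, -6.2]
finger_gap: 0.089
finger_force: 30.0
```

Request:
send_rows(
  increments=[
    {"fingers":-1.0,"travel":[-0.003,0.09,0.0],"angular":[0,0,0.019]},
    {"fingers":-1.0,"travel":[-0.005,0.18,0.0],"angular":[0,0,0.039]},
    {"fingers":-1.0,"travel":[-0.008,0.271,0.0],"angular":[0,0,0.058]},
    {"fingers":-1.0,"travel":[-0.01,0.361,0.0],"angular":[0,0,0.077]},
    {"fingers":-1.0,"travel":[-0.013,0.451,0.0],"angular":[0,0,0.097]},
    {"fingers":-1.0,"travel":[-0.015,0.507,0.0],"angular":[0,0,0.124]},
    {"fingers":-1.0,"travel":[-0.017,0.564,0.0],"angular":[0,0,0.152]},
    {"fingers":-1.0,"travel":[-0.019,0.588,0.0],"angular":[0,0,0.152]},
    {"fingers":-1.0,"travel":[-0.02,0.611,0.0],"angular":[0,0,0.152]},
    {"fingers":-1.0,"travel":[-0.02,0.611,0.025],"angular":[0,0,0.152]},
  ],
)

```text
time: 18.95
tool_pos: [592.6, -204.7, 211.2]
tool_rot: [[0.998, -0.058, 0.003], [-0.058, -0.998, -0.001], [0.004, 0.001, -1.0]]
force: [-0.6, 0.3, -5.8]
finger_gap: 0.089
finger_force: 30.0
```

```bash
cat > slot.py <<'E'
from rel import *
y0=float(sys.argv[1])-2.5 if len(sys.argv)>1 else 0
p=imaging.capture('wrist'); T=tb(p); z=T[:,2]; s=monitor.state(); tz=s['tool_pos'][2]
m=(abs(T[:,1]-y0)<16)&(z>tz-20)&(z<tz+42)&(abs(T[:,0])<58)&(T[:,0]>14)
print(s['tool_pos'],'plate',np.percentile(T[m][:,1],[2,50,98]),np.percentile(T[m][:,[0,2]],98,axis=0))
m=(z>45)&(z<58)&(T[:,0]>10)&(T[:,0]<50)&(abs(T[:,1])<135)
h,b=np.histogram(T[m][:,1],np.arange(-136,136,1)); 
g=np.flatnonzero((h==0)[1:]!=(h==0)[:-1]); print(b[g+1])
E
sed -i 's/^from h import \*/from h import */;' rel.py; python3 slot.py 63
```

```text
[ 591.  -202.8  208.2] plate [56.2 60.1 63.8] [ 51.8 243.7]
[-135 -112  -97  -78  -63  -60  -58  -32  -18   -7   -2   13   28   53
   68   93  108]
```

Request:
send_rows(
  increments=[
    {"fingers":-1.0,"travel":[0.0,0.0,0.04],"angular":[0,0,0.0]},
    {"fingers":-1.0,"travel":[0.0,0.0,0.08],"angular":[0,0,0.0]},
    {"fingers":-1.0,"travel":[0.0,0.0,0.12],"angular":[0,0,0.0]},
    {"fingers":-1.0,"travel":[0.0,0.0,0.16],"angular":[0,0,0.0]},
    {"fingers":-1.0,"travel":[0.0,0.0,0.2],"angular":[0,0,0.0]},
    {"fingers":-1.0,"travel":[0.0,0.0,0.225],"angular":[0,0,0.0]},
    {"fingers":-1.0,"travel":[0.0,0.0,0.249],"angular":[0,0,0.0]},
    {"fingers":-1.0,"travel":[0.0,0.0,0.274],"angular":[0,0,0.0]},
    {"fingers":-1.0,"travel":[0.0,0.0,0.298],"angular":[0,0,0.0]},
    {"fingers":-1.0,"travel":[0.0,0.0,0.323],"angular":[0,0,0.0]},
  ],
)

```text
time: 20.0
tool_pos: [591.7, -203.8, 80.6]
tool_rot: [[0.998, -0.057, 0.001], [-0.057, -0.998, 0.0], [0.001, -0.0, -1.0]]
force: [-8.3, 2.5, 35.7]
finger_gap: 0.089
finger_force: 30.0
```

Request:
send_rows(
  increments=[
    {"fingers":-0.45,"travel":[0.0,0.0,0.0],"angular":[0,0,0.0]},
    {"fingers":-0.45,"travel":[0.0,0.0,0.0],"angular":[0,0,0.0]},
    {"fingers":-0.45,"travel":[0.0,0.0,0.0],"angular":[0,0,0.0]},
    {"fingers":-0.45,"travel":[0.0,0.0,0.0],"angular":[0,0,0.0]},
    {"fingers":-0.45,"travel":[0.0,0.0,-0.056],"angular":[0,0,0.0]},
    {"fingers":-0.45,"travel":[0.0,0.0,-0.112],"angular":[0,0,0.0]},
    {"fingers":-0.45,"travel":[0.0,0.0,-0.168],"angular":[0,0,0.0]},
    {"fingers":-0.45,"travel":[0.0,0.0,-0.223],"angular":[0,0,0.0]},
    {"fingers":-0.45,"travel":[0.0,0.0,-0.279],"angular":[0,0,0.0]},
    {"fingers":-0.45,"travel":[0.0,0.0,-0.335],"angular":[0,0,0.0]},
  ],
)

```text
time: 21.0
tool_pos: [591.4, -203.9, 216.4]
tool_rot: [[0.998, -0.058, 0.001], [-0.058, -0.998, -0.0], [0.001, 0.0, -1.0]]
force: [0.3, -0.1, -0.2]
finger_gap: 0.274
finger_force: 0.0
```

```bash
python3 rel.py 60.5 112 | grep -E 'plate'
python3 plan.py '2,585,-160,215,0,-0.4;10,570,170,215,3'; python3 plan.py '6,559.8,328.3,215,5.8,-0.31;10,-,-,130'; python3 plan.py '4,-,-,80.2;10,-,-,-,-,-1';python3 plan.py '7,-,-,150,-,-1'
```

```text
scene plate y 409 [57.4 64.4 70.9]
scene plate x 568 [-48.5   0.2  48.1]
scene plate z 568 [ 68.8  91.6 112.2]
side plate y 808 [56.  58.3 65.1]
side plate x 1103 [-50.6  -5.3  48.7]
side plate z 1103 [ 58.7  89.1 112.1]
wrist plate y 1349 [56.9 60.7 64.5]
wrist plate x 1882 [-46.2   7.8  50.8]
wrist plate z 1882 [ 91.9 112.4 113.8]
[{"fingers": -0.4, "travel": [-0.012, -0.054, 0.0], "angular": [0, 0, -0.028]}, {"fingers": -0.4, "travel": [-0.023, -0.109, 0.0], "angular": [0, 0, -0.055]}, {"fingers": -0.4, "travel": [-0.034, -0.211, 0.0], "angular": [0, 0, -0.062]}, {"fingers": -0.4, "travel": [-0.044, -0.314, 0.0], "angular": [0, 0, -0.068]}, {"fingers": -0.4, "travel": [-0.055, -0.417, 0.0], "angular": [0, 0, -0.074]}, {"fingers": -0.4, "travel": [-0.066, -0.519, 0.0], "angular": [0, 0, -0.08]}, {"fingers": -0.4, "travel": [-0.076, -0.622, 0.0], "angular": [0, 0, -0.087]}, {"fingers": -0.4, "travel": [-0.087, -0.725, 0.0], "angular": [0, 0, -0.093]}, {"fingers": -0.4, "travel": [-0.098, -0.827, 0.0], "angular": [0, 0, -0.099]}, {"fingers": -0.4, "travel": [-0.108, -0.93, 0.0], "ang
[... 1762 characters left out ...]
: [0, 0, 0.0]}, {"fingers": -1.0, "travel": [0.0, 0.0, -0.05], "angular": [0, 0, 0.0]}, {"fingers": -1.0, "travel": [0.0, 0.0, -0.075], "angular": [0, 0, 0.0]}, {"fingers": -1.0, "travel": [0.0, 0.0, -0.1], "angular": [0, 0, 0.0]}, {"fingers": -1.0, "travel": [0.0, 0.0, -0.125], "angular": [0, 0, 0.0]}, {"fingers": -1.0, "travel": [0.0, 0.0, -0.15], "angular": [0, 0, 0.0]}, {"fingers": -1.0, "travel": [0.0, 0.0, -0.175], "angular": [0, 0, 0.0]}, {"fingers": -1.0, "travel": [0.0, 0.0, -0.175], "angular": [0, 0, 0.0]}, {"fingers": -1.0, "travel": [0.0, 0.0, -0.175], "angular": [0, 0, 0.0]}, {"fingers": -1.0, "travel": [0.0, 0.0, -0.175], "angular": [0, 0, 0.0]}]
[559.9 328.5 150.2   5.8  -1. ]
```

Request:
send_rows(
  increments=[
    {"fingers":-0.4,"travel":[-0.012,-0.054,0.0],"angular":[0,0,-0.028]},
    {"fingers":-0.4,"travel":[-0.023,-0.109,0.0],"angular":[0,0,-0.055]},
    {"fingers":-0.4,"travel":[-0.034,-0.211,0.0],"angular":[0,0,-0.062]},
    {"fingers":-0.4,"travel":[-0.044,-0.314,0.0],"angular":[0,0,-0.068]},
    {"fingers":-0.4,"travel":[-0.055,-0.417,0.0],"angular":[0,0,-0.074]},
    {"fingers":-0.4,"travel":[-0.066,-0.519,0.0],"angular":[0,0,-0.08]},
    {"fingers":-0.4,"travel":[-0.076,-0.622,0.0],"angular":[0,0,-0.087]},
    {"fingers":-0.4,"travel":[-0.087,-0.725,0.0],"angular":[0,0,-0.093]},
    {"fingers":-0.4,"travel":[-0.098,-0.827,0.0],"angular":[0,0,-0.099]},
    {"fingers":-0.4,"travel":[-0.108,-0.93,0.0],"angular":[0,0,-0.105]},
  ],
)

```text
time: 22.15
tool_pos: [567.4, 173.7, 214.0]
tool_rot: [[0.998, 0.056, -0.002], [0.056, -0.998, 0.0], [-0.002, -0.0, -1.0]]
force: [1.2, 0.9, -0.5]
finger_gap: 0.302
finger_force: 0.0
```

Request:
send_rows(
  increments=[
    {"fingers":-0.31,"travel":[-0.001,-0.066,0.0],"angular":[0,0,-0.008]},
    {"fingers":-0.31,"travel":[-0.002,-0.132,0.0],"angular":[0,0,-0.016]},
    {"fingers":-0.31,"travel":[-0.003,-0.198,0.0],"angular":[0,0,-0.024]},
    {"fingers":-0.31,"travel":[-0.003,-0.264,0.0],"angular":[0,0,-0.031]},
    {"fingers":-0.31,"travel":[-0.004,-0.331,0.0],"angular":[0,0,-0.039]},
    {"fingers":-0.31,"travel":[-0.005,-0.397,0.0],"angular":[0,0,-0.047]},
    {"fingers":-0.31,"travel":[-0.005,-0.397,0.053],"angular":[0,0,-0.047]},
    {"fingers":-0.31,"travel":[-0.005,-0.397,0.106],"angular":[0,0,-0.047]},
    {"fingers":-0.31,"travel":[-0.005,-0.397,0.159],"angular":[0,0,-0.047]},
    {"fingers":-0.31,"travel":[-0.005,-0.397,0.212],"angular":[0,0,-0.047]},
  ],
)

```text
time: 23.15
tool_pos: [557.7, 330.0, 128.7]
tool_rot: [[0.995, 0.104, -0.001], [0.104, -0.995, -0.0], [-0.001, -0.0, -1.0]]
force: [-1.1, 0.9, 0.1]
finger_gap: 0.345
finger_force: 0.0
```

Request:
send_rows(
  increments=[
    {"fingers":-0.31,"travel":[0.0,0.0,0.031],"angular":[0,0,0.0]},
    {"fingers":-0.31,"travel":[0.0,0.0,0.062],"angular":[0,0,0.0]},
    {"fingers":-0.31,"travel":[0.0,0.0,0.094],"angular":[0,0,0.0]},
    {"fingers":-0.31,"travel":[0.0,0.0,0.125],"angular":[0,0,0.0]},
    {"fingers":-1.0,"travel":[0.0,0.0,0.125],"angular":[0,0,0.0]},
    {"fingers":-1.0,"travel":[0.0,0.0,0.125],"angular":[0,0,0.0]},
    {"fingers":-1.0,"travel":[0.0,0.0,0.125],"angular":[0,0,0.0]},
    {"fingers":-1.0,"travel":[0.0,0.0,0.125],"angular":[0,0,0.0]},
    {"fingers":-1.0,"travel":[0.0,0.0,0.125],"angular":[0,0,0.0]},
    {"fingers":-1.0,"travel":[0.0,0.0,0.125],"angular":[0,0,0.0]},
  ],
)

```text
time: 24.15
tool_pos: [559.9, 328.8, 81.0]
tool_rot: [[0.995, 0.101, 0.001], [0.101, -0.995, 0.001], [0.001, -0.001, -1.0]]
force: [-0.4, -0.8, 3.4]
finger_gap: 0.092
finger_force: 30.0
```

Request:
send_rows(
  increments=[
    {"fingers":-1.0,"travel":[0.0,0.0,-0.025],"angular":[0,0,0.0]},
    {"fingers":-1.0,"travel":[0.0,0.0,-0.05],"angular":[0,0,0.0]},
    {"fingers":-1.0,"travel":[0.0,0.0,-0.075],"angular":[0,0,0.0]},
    {"fingers":-1.0,"travel":[0.0,0.0,-0.1],"angular":[0,0,0.0]},
    {"fingers":-1.0,"travel":[0.0,0.0,-0.125],"angular":[0,0,0.0]},
    {"fingers":-1.0,"travel":[0.0,0.0,-0.15],"angular":[0,0,0.0]},
    {"fingers":-1.0,"travel":[0.0,0.0,-0.175],"angular":[0,0,0.0]},
    {"fingers":-1.0,"travel":[0.0,0.0,-0.175],"angular":[0,0,0.0]},
    {"fingers":-1.0,"travel":[0.0,0.0,-0.175],"angular":[0,0,0.0]},
    {"fingers":-1.0,"travel":[0.0,0.0,-0.175],"angular":[0,0,0.0]},
  ],
)

```text
time: 25.15
tool_pos: [558.9, 328.2, 149.6]
tool_rot: [[0.995, 0.101, -0.001], [0.101, -0.995, -0.001], [-0.001, 0.001, -1.0]]
force: [0.1, -0.4, -1.7]
finger_gap: 0.093
finger_force: 30.0
```

```bash
python3 feel.py; python3 fit.py | grep ring
```

```text
Fz [-1.9 -1.8 -0.7 -1.6] -1.4944751583785405 [559.1 328.3 149.6] 0.08651923386756823
ring [ 466.7 -342.1] 27.650612688074077 65.20833469045068
ring [ 465.6 -345.2] 28.073628811235334 64.7353942840038fit.py:16: RuntimeWarning: Mean of empty slice.
  print('plate',W[m][:,2].mean(),*line(W[m][:,:2]))
  ret = ret.dtype.type(ret / rcount)
```

```bash

python3 plan.py '2,559.5,328.4,200,5.8,-1;3,-,320,220;5,-,275;10,570,65'; python3 plan.py '7,586,-235,220,-3.3;9,588,-280,220;10,588,-290'; python3 plan.py '2,588,-290,220;7,-,-,130;10,-,-,105'; python3 plan.py '5,-,-,83;6,-,-,-,-,-0.45;10,-,-,83';python3 plan.py '10,-,-,215'
```

```text
[{"fingers": -1.0, "travel": [0.0, 0.0, -0.062], "angular": [0, 0, 0.0]}, {"fingers": -1.0, "travel": [-0.001, 0.0, -0.125], "angular": [0, 0, 0.0]}, {"fingers": -1.0, "travel": [-0.003, 0.021, -0.175], "angular": [0, 0, 0.0]}, {"fingers": -1.0, "travel": [-0.009, 0.077, -0.175], "angular": [0, 0, 0.0]}, {"fingers": -1.0, "travel": [-0.014, 0.133, -0.175], "angular": [0, 0, 0.0]}, {"fingers": -1.0, "travel": [-0.02, 0.238, -0.175], "angular": [0, 0, 0.0]}, {"fingers": -1.0, "travel": [-0.025, 0.343, -0.175], "angular": [0, 0, 0.0]}, {"fingers": -1.0, "travel": [-0.031, 0.448, -0.175], "angular": [0, 0, 0.0]}, {"fingers": -1.0, "travel": [-0.036, 0.553, -0.175], "angular": [0, 0, 0.0]}, {"fingers": -1.0, "travel": [-0.041, 0.658, -0.175], "angular": [0, 0, 0.0]}]
[570.1  65.  220.2   5.8  -1. ]
[{"fingers": -1.0, "travel": [-0.005, 0.107, 0.0], "angular": [0, 0, 0.022]}, {"fingers": -1.0, "travel": [-0.01, 0.214, 0.0], "angular": [0, 0, 0.043]}, {"fingers": -1.0, "travel": [-0.016, 0.321, 0.0], "angular": [0, 0, 0.065]}, {"fingers": -1.0, "travel": [-0.021, 0.429, 0.0], "angular": [0,
[... 2140 characters left out ...]
ravel": [0.0, 0.0, -0.066], "angular": [0, 0, 0.0]}, {"fingers": -0.45, "travel": [0.0, 0.0, -0.099], "angular": [0, 0, 0.0]}, {"fingers": -0.45, "travel": [0.0, 0.0, -0.132], "angular": [0, 0, 0.0]}, {"fingers": -0.45, "travel": [0.0, 0.0, -0.165], "angular": [0, 0, 0.0]}, {"fingers": -0.45, "travel": [0.0, 0.0, -0.198], "angular": [0, 0, 0.0]}, {"fingers": -0.45, "travel": [0.0, 0.0, -0.231], "angular": [0, 0, 0.0]}, {"fingers": -0.45, "travel": [0.0, 0.0, -0.264], "angular": [0, 0, 0.0]}, {"fingers": -0.45, "travel": [0.0, 0.0, -0.297], "angular": [0, 0, 0.0]}, {"fingers": -0.45, "travel": [0.0, 0.0, -0.33], "angular": [0, 0, 0.0]}]
[ 5.881e+02 -2.899e+02  2.150e+02 -3.300e+00 -4.000e-01]
```

Request:
send_rows(
  increments=[
    {"fingers":-1.0,"travel":[0.0,0.0,-0.062],"angular":[0,0,0.0]},
    {"fingers":-1.0,"travel":[-0.001,0.0,-0.125],"angular":[0,0,0.0]},
    {"fingers":-1.0,"travel":[-0.003,0.021,-0.175],"angular":[0,0,0.0]},
    {"fingers":-1.0,"travel":[-0.009,0.077,-0.175],"angular":[0,0,0.0]},
    {"fingers":-1.0,"travel":[-0.014,0.133,-0.175],"angular":[0,0,0.0]},
    {"fingers":-1.0,"travel":[-0.02,0.238,-0.175],"angular":[0,0,0.0]},
    {"fingers":-1.0,"travel":[-0.025,0.343,-0.175],"angular":[0,0,0.0]},
    {"fingers":-1.0,"travel":[-0.031,0.448,-0.175],"angular":[0,0,0.0]},
    {"fingers":-1.0,"travel":[-0.036,0.553,-0.175],"angular":[0,0,0.0]},
    {"fingers":-1.0,"travel":[-0.041,0.658,-0.175],"angular":[0,0,0.0]},
  ],
)

```text
time: 26.45
tool_pos: [569.6, 63.2, 220.3]
tool_rot: [[0.995, 0.101, 0.0], [0.101, -0.995, 0.0], [0.0, -0.0, -1.0]]
force: [-0.0, 0.5, -2.0]
finger_gap: 0.092
finger_force: 30.0
```

Request:
send_rows(
  increments=[
    {"fingers":-1.0,"travel":[-0.005,0.107,0.0],"angular":[0,0,0.022]},
    {"fingers":-1.0,"travel":[-0.01,0.214,0.0],"angular":[0,0,0.043]},
    {"fingers":-1.0,"travel":[-0.016,0.321,0.0],"angular":[0,0,0.065]},
    {"fingers":-1.0,"travel":[-0.021,0.429,0.0],"angular":[0,0,0.087]},
    {"fingers":-1.0,"travel":[-0.026,0.536,0.0],"angular":[0,0,0.108]},
    {"fingers":-1.0,"travel":[-0.031,0.643,0.0],"angular":[0,0,0.13]},
    {"fingers":-1.0,"travel":[-0.036,0.75,0.0],"angular":[0,0,0.152]},
    {"fingers":-1.0,"travel":[-0.04,0.806,0.0],"angular":[0,0,0.152]},
    {"fingers":-1.0,"travel":[-0.043,0.862,0.0],"angular":[0,0,0.152]},
    {"fingers":-1.0,"travel":[-0.045,0.887,0.0],"angular":[0,0,0.152]},
  ],
)

```text
time: 27.45
tool_pos: [587.1, -292.8, 220.0]
tool_rot: [[0.998, -0.061, -0.0], [-0.061, -0.998, -0.001], [-0.0, 0.001, -1.0]]
force: [-0.9, -0.1, -2.4]
finger_gap: 0.089
finger_force: 30.0
```

```bash
python3 slot.py -23
```

```text
[ 586.9 -293.4  220. ] plate [-32.1 -28.3 -24.5] [ 50.4 252.6]
[-135 -112  -98  -73  -62  -61  -58  -33  -18   -4    1   13   27   53
   55   58   68   93  107]
```

```bash
sleep 0; python3 slot.py -23;python3 slot.py -23
```

```text
[ 587.2 -291.4  219.9] plate [-32.9 -29.  -25.3] [ 50.3 252.6]
[-135 -112  -98  -73  -62  -61  -58  -33  -18   -4    1   13   27   53
   56   58   68   93  107]
[ 587.7 -289.5  219.9] plate [-30.8 -26.9 -23.2] [ 50.5 252.5]
[-135 -112  -98  -73  -62  -61  -58  -33  -18   -4    1   13   27   53
   56   58   68   93  107]
```

Request:
send_rows(
  increments=[
    {"fingers":-1.0,"travel":[0.0,0.0,0.0],"angular":[0,0,0.0]},
    {"fingers":-1.0,"travel":[0.0,0.0,0.0],"angular":[0,0,0.0]},
    {"fingers":-1.0,"travel":[0.0,0.0,0.045],"angular":[0,0,0.0]},
    {"fingers":-1.0,"travel":[0.0,0.0,0.09],"angular":[0,0,0.0]},
    {"fingers":-1.0,"travel":[0.0,0.0,0.135],"angular":[0,0,0.0]},
    {"fingers":-1.0,"travel":[0.0,0.0,0.18],"angular":[0,0,0.0]},
    {"fingers":-1.0,"travel":[0.0,0.0,0.225],"angular":[0,0,0.0]},
    {"fingers":-1.0,"travel":[0.0,0.0,0.246],"angular":[0,0,0.0]},
    {"fingers":-1.0,"travel":[0.0,0.0,0.267],"angular":[0,0,0.0]},
    {"fingers":-1.0,"travel":[0.0,0.0,0.288],"angular":[0,0,0.0]},
  ],
)

```text
time: 28.6
tool_pos: [588.5, -289.6, 105.2]
tool_rot: [[0.998, -0.057, 0.001], [-0.057, -0.998, -0.0], [0.001, 0.0, -1.0]]
force: [-0.6, -0.2, -1.6]
finger_gap: 0.09
finger_force: 30.0
```

Request:
send_rows(
  increments=[
    {"fingers":-1.0,"travel":[0.0,0.0,0.011],"angular":[0,0,0.0]},
    {"fingers":-1.0,"travel":[0.0,0.0,0.022],"angular":[0,0,0.0]},
    {"fingers":-1.0,"travel":[0.0,0.0,0.033],"angular":[0,0,0.0]},
    {"fingers":-1.0,"travel":[0.0,0.0,0.044],"angular":[0,0,0.0]},
    {"fingers":-1.0,"travel":[0.0,0.0,0.055],"angular":[0,0,0.0]},
    {"fingers":-0.45,"travel":[0.0,0.0,0.055],"angular":[0,0,0.0]},
    {"fingers":-0.45,"travel":[0.0,0.0,0.055],"angular":[0,0,0.0]},
    {"fingers":-0.45,"travel":[0.0,0.0,0.055],"angular":[0,0,0.0]},
    {"fingers":-0.45,"travel":[0.0,0.0,0.055],"angular":[0,0,0.0]},
    {"fingers":-0.45,"travel":[0.0,0.0,0.055],"angular":[0,0,0.0]},
  ],
)

```text
time: 29.6
tool_pos: [588.0, -289.9, 83.3]
tool_rot: [[0.998, -0.058, 0.001], [-0.058, -0.998, -0.0], [0.001, 0.0, -1.0]]
force: [-0.5, 1.6, 0.7]
finger_gap: 0.268
finger_force: 0.0
```

Request:
send_rows(
  increments=[
    {"fingers":-0.45,"travel":[0.0,0.0,-0.033],"angular":[0,0,0.0]},
    {"fingers":-0.45,"travel":[0.0,0.0,-0.066],"angular":[0,0,0.0]},
    {"fingers":-0.45,"travel":[0.0,0.0,-0.099],"angular":[0,0,0.0]},
    {"fingers":-0.45,"travel":[0.0,0.0,-0.132],"angular":[0,0,0.0]},
    {"fingers":-0.45,"travel":[0.0,0.0,-0.165],"angular":[0,0,0.0]},
    {"fingers":-0.45,"travel":[0.0,0.0,-0.198],"angular":[0,0,0.0]},
    {"fingers":-0.45,"travel":[0.0,0.0,-0.231],"angular":[0,0,0.0]},
    {"fingers":-0.45,"travel":[0.0,0.0,-0.264],"angular":[0,0,0.0]},
    {"fingers":-0.45,"travel":[0.0,0.0,-0.297],"angular":[0,0,0.0]},
    {"fingers":-0.45,"travel":[0.0,0.0,-0.33],"angular":[0,0,0.0]},
  ],
)

```text
time: 30.6
tool_pos: [587.8, -289.8, 216.0]
tool_rot: [[0.998, -0.058, -0.0], [-0.058, -0.998, 0.0], [-0.0, -0.0, -1.0]]
force: [0.6, -0.1, 0.5]
finger_gap: 0.276
finger_force: 0.0
```

```bash
python3 rel.py -25.5 112 | grep -E 'plate'
python3 plan.py '2,585,-250,215,0,-0.4;10,570,80,215,3'; python3 plan.py '8,555.8,367.8,215,5.8,-0.31'; python3 plan.py '5,-,-,130;9,-,-,80.2';python3 plan.py '10,-,-,-,-,-1';python3 plan.py '7,-,-,150,-,-1'
```

```text
scene plate y 371 [-30.1 -21.4 -15. ]
scene plate x 514 [-48.9   1.   46.8]
scene plate z 514 [ 66.8  93.  112.6]
side plate y 843 [-30.  -27.7 -20.6]
side plate x 1147 [-50.6  -6.3  48. ]
side plate z 1147 [ 58.4  90.6 111.8]
wrist plate y 1376 [-28.6 -25.1 -21.1]
wrist plate x 1870 [-47.    6.2  50.5]
wrist plate z 1870 [ 89.  112.5 113.9]
[{"fingers": -0.4, "travel": [-0.007, -0.05, 0.0], "angular": [0, 0, -0.028]}, {"fingers": -0.4, "travel": [-0.013, -0.099, 0.0], "angular": [0, 0, -0.055]}, {"fingers": -0.4, "travel": [-0.024, -0.202, 0.0], "angular": [0, 0, -0.062]}, {"fingers": -0.4, "travel": [-0.035, -0.304, 0.0], "angular": [0, 0, -0.068]}, {"fingers": -0.4, "travel": [-0.045, -0.407, 0.0], "angular": [0, 0, -0.074]}, {"fingers": -0.4, "travel": [-0.056, -0.51, 0.0], "angular": [0, 0, -0.08]}, {"fingers": -0.4, "travel": [-0.067, -0.612, 0.0], "angular": [0, 0, -0.087]}, {"fingers": -0.4, "travel": [-0.077, -0.715, 0.0], "angular": [0, 0, -0.093]}, {"fingers": -0.4, "travel": [-0.088, -0.818, 0.0], "angular": [0, 0, -0.099]}, {"fingers": -0.4, "travel": [-0.099, -0.92, 0.0
[... 2507 characters left out ...]
: [0, 0, 0.0]}, {"fingers": -1.0, "travel": [0.0, 0.0, -0.05], "angular": [0, 0, 0.0]}, {"fingers": -1.0, "travel": [0.0, 0.0, -0.075], "angular": [0, 0, 0.0]}, {"fingers": -1.0, "travel": [0.0, 0.0, -0.1], "angular": [0, 0, 0.0]}, {"fingers": -1.0, "travel": [0.0, 0.0, -0.125], "angular": [0, 0, 0.0]}, {"fingers": -1.0, "travel": [0.0, 0.0, -0.15], "angular": [0, 0, 0.0]}, {"fingers": -1.0, "travel": [0.0, 0.0, -0.175], "angular": [0, 0, 0.0]}, {"fingers": -1.0, "travel": [0.0, 0.0, -0.175], "angular": [0, 0, 0.0]}, {"fingers": -1.0, "travel": [0.0, 0.0, -0.175], "angular": [0, 0, 0.0]}, {"fingers": -1.0, "travel": [0.0, 0.0, -0.175], "angular": [0, 0, 0.0]}]
[555.7 367.9 150.2   5.8  -1. ]
```

Request:
send_rows(
  increments=[
    {"fingers":-0.4,"travel":[-0.007,-0.05,0.0],"angular":[0,0,-0.028]},
    {"fingers":-0.4,"travel":[-0.013,-0.099,0.0],"angular":[0,0,-0.055]},
    {"fingers":-0.4,"travel":[-0.024,-0.202,0.0],"angular":[0,0,-0.062]},
    {"fingers":-0.4,"travel":[-0.035,-0.304,0.0],"angular":[0,0,-0.068]},
    {"fingers":-0.4,"travel":[-0.045,-0.407,0.0],"angular":[0,0,-0.074]},
    {"fingers":-0.4,"travel":[-0.056,-0.51,0.0],"angular":[0,0,-0.08]},
    {"fingers":-0.4,"travel":[-0.067,-0.612,0.0],"angular":[0,0,-0.087]},
    {"fingers":-0.4,"travel":[-0.077,-0.715,0.0],"angular":[0,0,-0.093]},
    {"fingers":-0.4,"travel":[-0.088,-0.818,0.0],"angular":[0,0,-0.099]},
    {"fingers":-0.4,"travel":[-0.099,-0.92,0.0],"angular":[0,0,-0.105]},
  ],
)

```text
time: 31.75
tool_pos: [567.6, 83.7, 214.5]
tool_rot: [[0.998, 0.057, -0.001], [0.057, -0.998, 0.001], [-0.001, -0.001, -1.0]]
force: [0.4, -0.8, 0.1]
finger_gap: 0.301
finger_force: 0.0
```

Request:
send_rows(
  increments=[
    {"fingers":-0.31,"travel":[0.0,-0.09,0.0],"angular":[0,0,-0.006]},
    {"fingers":-0.31,"travel":[0.001,-0.18,0.0],"angular":[0,0,-0.012]},
    {"fingers":-0.31,"travel":[0.001,-0.27,0.0],"angular":[0,0,-0.018]},
    {"fingers":-0.31,"travel":[0.001,-0.36,0.0],"angular":[0,0,-0.023]},
    {"fingers":-0.31,"travel":[0.001,-0.45,0.0],"angular":[0,0,-0.029]},
    {"fingers":-0.31,"travel":[0.002,-0.541,0.0],"angular":[0,0,-0.035]},
    {"fingers":-0.31,"travel":[0.002,-0.631,0.0],"angular":[0,0,-0.041]},
    {"fingers":-0.31,"travel":[0.002,-0.721,0.0],"angular":[0,0,-0.047]},
    {"fingers":-0.31,"travel":[0.002,-0.721,0.0],"angular":[0,0,-0.047]},
    {"fingers":-0.31,"travel":[0.002,-0.721,0.0],"angular":[0,0,-0.047]},
  ],
)

```text
time: 32.75
tool_pos: [552.6, 370.0, 214.0]
tool_rot: [[0.994, 0.107, -0.002], [0.107, -0.994, -0.001], [-0.002, 0.0, -1.0]]
force: [0.2, -1.4, -0.0]
finger_gap: 0.345
finger_force: 0.0
```

Request:
send_rows(
  increments=[
    {"fingers":-0.31,"travel":[0.0,0.0,0.042],"angular":[0,0,0.0]},
    {"fingers":-0.31,"travel":[0.0,0.0,0.085],"angular":[0,0,0.0]},
    {"fingers":-0.31,"travel":[0.0,0.0,0.128],"angular":[0,0,0.0]},
    {"fingers":-0.31,"travel":[0.0,0.0,0.17],"angular":[0,0,0.0]},
    {"fingers":-0.31,"travel":[0.0,0.0,0.212],"angular":[0,0,0.0]},
    {"fingers":-0.31,"travel":[0.0,0.0,0.244],"angular":[0,0,0.0]},
    {"fingers":-0.31,"travel":[0.0,0.0,0.275],"angular":[0,0,0.0]},
    {"fingers":-0.31,"travel":[0.0,0.0,0.306],"angular":[0,0,0.0]},
    {"fingers":-0.31,"travel":[0.0,0.0,0.337],"angular":[0,0,0.0]},
    {"fingers":-0.31,"travel":[0.0,0.0,0.337],"angular":[0,0,0.0]},
  ],
)

```text
time: 33.75
tool_pos: [554.0, 367.0, 78.0]
tool_rot: [[0.995, 0.101, -0.003], [0.101, -0.995, -0.002], [-0.003, 0.002, -1.0]]
force: [0.5, -0.7, -0.5]
finger_gap: 0.344
finger_force: 0.0
```

Request:
send_rows(
  increments=[
    {"fingers":-1.0,"travel":[0.0,0.0,0.0],"angular":[0,0,0.0]},
    {"fingers":-1.0,"travel":[0.0,0.0,0.0],"angular":[0,0,0.0]},
    {"fingers":-1.0,"travel":[0.0,0.0,0.0],"angular":[0,0,0.0]},
    {"fingers":-1.0,"travel":[0.0,0.0,0.0],"angular":[0,0,0.0]},
    {"fingers":-1.0,"travel":[0.0,0.0,0.0],"angular":[0,0,0.0]},
    {"fingers":-1.0,"travel":[0.0,0.0,0.0],"angular":[0,0,0.0]},
    {"fingers":-1.0,"travel":[0.0,0.0,0.0],"angular":[0,0,0.0]},
    {"fingers":-1.0,"travel":[0.0,0.0,0.0],"angular":[0,0,0.0]},
    {"fingers":-1.0,"travel":[0.0,0.0,0.0],"angular":[0,0,0.0]},
    {"fingers":-1.0,"travel":[0.0,0.0,0.0],"angular":[0,0,0.0]},
  ],
)

```text
time: 34.75
tool_pos: [555.5, 368.1, 80.8]
tool_rot: [[0.995, 0.101, 0.001], [0.101, -0.995, 0.001], [0.001, -0.0, -1.0]]
force: [-0.8, 0.1, 5.4]
finger_gap: 0.088
finger_force: 30.0
```

Request:
send_rows(
  increments=[
    {"fingers":-1.0,"travel":[0.0,0.0,-0.025],"angular":[0,0,0.0]},
    {"fingers":-1.0,"travel":[0.0,0.0,-0.05],"angular":[0,0,0.0]},
    {"fingers":-1.0,"travel":[0.0,0.0,-0.075],"angular":[0,0,0.0]},
    {"fingers":-1.0,"travel":[0.0,0.0,-0.1],"angular":[0,0,0.0]},
    {"fingers":-1.0,"travel":[0.0,0.0,-0.125],"angular":[0,0,0.0]},
    {"fingers":-1.0,"travel":[0.0,0.0,-0.15],"angular":[0,0,0.0]},
    {"fingers":-1.0,"travel":[0.0,0.0,-0.175],"angular":[0,0,0.0]},
    {"fingers":-1.0,"travel":[0.0,0.0,-0.175],"angular":[0,0,0.0]},
    {"fingers":-1.0,"travel":[0.0,0.0,-0.175],"angular":[0,0,0.0]},
    {"fingers":-1.0,"travel":[0.0,0.0,-0.175],"angular":[0,0,0.0]},
  ],
)

```text
time: 35.75
tool_pos: [554.7, 367.6, 149.5]
tool_rot: [[0.995, 0.101, -0.001], [0.101, -0.995, -0.001], [-0.001, 0.001, -1.0]]
force: [0.4, -0.0, -5.7]
finger_gap: 0.09
finger_force: 30.0
```

```bash
python3 feel.py
```

```text
Fz [-6.5 -5.7 -5.8 -6.6] -6.149761123804942 [554.9 367.7 149.6] 0.08748378923948617
```

```bash

python3 plan.py '2,555.5,367.9,200,5.8,-1;3,-,360,220;5,-,315;10,570,105'; python3 plan.py '7,587,-185,220,-3.3;8,589,-220,220;9,590,-238;10,590,-243.9'; python3 plan.py '3,590,-243.9,220;8,-,-,130;10,-,-,110'; python3 plan.py '5,-,-,83;6,-,-,-,-,-0.45;10,-,-,83';python3 plan.py '10,-,-,215'
```

```text
[{"fingers": -1.0, "travel": [0.0, 0.0, -0.062], "angular": [0, 0, 0.0]}, {"fingers": -1.0, "travel": [0.0, 0.0, -0.125], "angular": [0, 0, 0.0]}, {"fingers": -1.0, "travel": [-0.002, 0.02, -0.175], "angular": [0, 0, 0.0]}, {"fingers": -1.0, "travel": [-0.008, 0.076, -0.175], "angular": [0, 0, 0.0]}, {"fingers": -1.0, "travel": [-0.014, 0.131, -0.175], "angular": [0, 0, 0.0]}, {"fingers": -1.0, "travel": [-0.017, 0.237, -0.175], "angular": [0, 0, 0.0]}, {"fingers": -1.0, "travel": [-0.021, 0.342, -0.175], "angular": [0, 0, 0.0]}, {"fingers": -1.0, "travel": [-0.024, 0.447, -0.175], "angular": [0, 0, 0.0]}, {"fingers": -1.0, "travel": [-0.027, 0.552, -0.175], "angular": [0, 0, 0.0]}, {"fingers": -1.0, "travel": [-0.031, 0.657, -0.175], "angular": [0, 0, 0.0]}]
[569.9 105.2 220.2   5.8  -1. ]
[{"fingers": -1.0, "travel": [-0.004, 0.104, 0.0], "angular": [0, 0, 0.022]}, {"fingers": -1.0, "travel": [-0.009, 0.207, 0.0], "angular": [0, 0, 0.043]}, {"fingers": -1.0, "travel": [-0.013, 0.311, 0.0], "angular": [0, 0, 0.065]}, {"fingers": -1.0, "travel": [-0.018, 0.415, 0.0], "angular": [0, 0
[... 2137 characters left out ...]
ravel": [0.0, 0.0, -0.066], "angular": [0, 0, 0.0]}, {"fingers": -0.45, "travel": [0.0, 0.0, -0.099], "angular": [0, 0, 0.0]}, {"fingers": -0.45, "travel": [0.0, 0.0, -0.132], "angular": [0, 0, 0.0]}, {"fingers": -0.45, "travel": [0.0, 0.0, -0.165], "angular": [0, 0, 0.0]}, {"fingers": -0.45, "travel": [0.0, 0.0, -0.198], "angular": [0, 0, 0.0]}, {"fingers": -0.45, "travel": [0.0, 0.0, -0.231], "angular": [0, 0, 0.0]}, {"fingers": -0.45, "travel": [0.0, 0.0, -0.264], "angular": [0, 0, 0.0]}, {"fingers": -0.45, "travel": [0.0, 0.0, -0.297], "angular": [0, 0, 0.0]}, {"fingers": -0.45, "travel": [0.0, 0.0, -0.33], "angular": [0, 0, 0.0]}]
[ 5.901e+02 -2.438e+02  2.150e+02 -3.300e+00 -4.000e-01]
```

Request:
send_rows(
  increments=[
    {"fingers":-1.0,"travel":[0.0,0.0,-0.062],"angular":[0,0,0.0]},
    {"fingers":-1.0,"travel":[0.0,0.0,-0.125],"angular":[0,0,0.0]},
    {"fingers":-1.0,"travel":[-0.002,0.02,-0.175],"angular":[0,0,0.0]},
    {"fingers":-1.0,"travel":[-0.008,0.076,-0.175],"angular":[0,0,0.0]},
    {"fingers":-1.0,"travel":[-0.014,0.131,-0.175],"angular":[0,0,0.0]},
    {"fingers":-1.0,"travel":[-0.017,0.237,-0.175],"angular":[0,0,0.0]},
    {"fingers":-1.0,"travel":[-0.021,0.342,-0.175],"angular":[0,0,0.0]},
    {"fingers":-1.0,"travel":[-0.024,0.447,-0.175],"angular":[0,0,0.0]},
    {"fingers":-1.0,"travel":[-0.027,0.552,-0.175],"angular":[0,0,0.0]},
    {"fingers":-1.0,"travel":[-0.031,0.657,-0.175],"angular":[0,0,0.0]},
  ],
)

```text
time: 36.95
tool_pos: [568.6, 102.2, 219.4]
tool_rot: [[0.995, 0.1, -0.001], [0.1, -0.995, -0.001], [-0.001, 0.0, -1.0]]
force: [1.8, 0.0, -6.6]
finger_gap: 0.093
finger_force: 30.0
```

Request:
send_rows(
  increments=[
    {"fingers":-1.0,"travel":[-0.004,0.104,0.0],"angular":[0,0,0.022]},
    {"fingers":-1.0,"travel":[-0.009,0.207,0.0],"angular":[0,0,0.043]},
    {"fingers":-1.0,"travel":[-0.013,0.311,0.0],"angular":[0,0,0.065]},
    {"fingers":-1.0,"travel":[-0.018,0.415,0.0],"angular":[0,0,0.087]},
    {"fingers":-1.0,"travel":[-0.022,0.519,0.0],"angular":[0,0,0.108]},
    {"fingers":-1.0,"travel":[-0.026,0.622,0.0],"angular":[0,0,0.13]},
    {"fingers":-1.0,"travel":[-0.031,0.726,0.0],"angular":[0,0,0.152]},
    {"fingers":-1.0,"travel":[-0.035,0.814,0.0],"angular":[0,0,0.152]},
    {"fingers":-1.0,"travel":[-0.037,0.859,0.0],"angular":[0,0,0.152]},
    {"fingers":-1.0,"travel":[-0.038,0.873,0.0],"angular":[0,0,0.152]},
  ],
)

```text
time: 37.95
tool_pos: [587.7, -248.0, 219.4]
tool_rot: [[0.998, -0.063, -0.002], [-0.063, -0.998, -0.002], [-0.002, 0.002, -1.0]]
force: [-0.6, 1.2, -5.3]
finger_gap: 0.09
finger_force: 30.0
```

```bash
for i in 1 2 3 4; do python3 slot.py 23 | head -1; done
```

```text
[ 588.1 -246.7  219.3] plate [12.5 16.3 20.1] [ 48.  252.1]
[ 588.7 -244.4  219.4] plate [13.8 17.6 21.4] [ 48.4 252.1]
[ 589.3 -242.6  219.5] plate [16.2 20.1 23.8] [ 48.8 252.1]
[ 589.7 -241.7  219.6] plate [18.  21.9 25.6] [ 49.2 252.2]
```

Still settling about the 20.5 target; the next call has three settling rows.

Request:
send_rows(
  increments=[
    {"fingers":-1.0,"travel":[0.0,0.0,0.0],"angular":[0,0,0.0]},
    {"fingers":-1.0,"travel":[0.0,0.0,0.0],"angular":[0,0,0.0]},
    {"fingers":-1.0,"travel":[0.0,0.0,0.0],"angular":[0,0,0.0]},
    {"fingers":-1.0,"travel":[0.0,0.0,0.045],"angular":[0,0,0.0]},
    {"fingers":-1.0,"travel":[0.0,0.0,0.09],"angular":[0,0,0.0]},
    {"fingers":-1.0,"travel":[0.0,0.0,0.135],"angular":[0,0,0.0]},
    {"fingers":-1.0,"travel":[0.0,0.0,0.18],"angular":[0,0,0.0]},
    {"fingers":-1.0,"travel":[0.0,0.0,0.2],"angular":[0,0,0.0]},
    {"fingers":-1.0,"travel":[0.0,0.0,0.21],"angular":[0,0,0.0]},
    {"fingers":-1.0,"travel":[0.0,0.0,0.21],"angular":[0,0,0.0]},
  ],
)

```text
time: 39.15
tool_pos: [590.0, -243.7, 136.2]
tool_rot: [[0.998, -0.057, 0.0], [-0.057, -0.998, -0.0], [0.0, 0.0, -1.0]]
force: [0.0, 0.0, -6.0]
finger_gap: 0.092
finger_force: 30.0
```

```bash
python3 slot.py 23
```

```text
[ 590.3 -243.9  136.8] plate [17.  21.  24.6] [ 49.9 169. ]
[-135 -112  -97  -74  -63  -60  -58  -32  -25  -24  -22  -20  -18   -6
   -1   13   28   53   56   58   68   93  107]
```

Request:
send_rows(
  increments=[
    {"fingers":-1.0,"travel":[0.0,0.0,0.02],"angular":[0,0,0.0]},
    {"fingers":-1.0,"travel":[0.0,0.0,0.045],"angular":[0,0,0.0]},
    {"fingers":-1.0,"travel":[0.0,0.0,0.07],"angular":[0,0,0.0]},
    {"fingers":-1.0,"travel":[0.0,0.0,0.095],"angular":[0,0,0.0]},
    {"fingers":-1.0,"travel":[0.0,0.0,0.115],"angular":[0,0,0.0]},
    {"fingers":-1.0,"travel":[0.0,0.0,0.133],"angular":[0,0,0.0]},
    {"fingers":-1.0,"travel":[0.0,0.0,0.133],"angular":[0,0,0.0]},
    {"fingers":-0.45,"travel":[0.0,0.0,0.133],"angular":[0,0,0.0]},
    {"fingers":-0.45,"travel":[0.0,0.0,0.133],"angular":[0,0,0.0]},
    {"fingers":-0.45,"travel":[0.0,0.0,0.133],"angular":[0,0,0.0]},
  ],
)

```text
time: 40.2
tool_pos: [591.0, -244.3, 84.5]
tool_rot: [[0.998, -0.058, 0.003], [-0.058, -0.998, -0.001], [0.003, 0.001, -1.0]]
force: [0.2, -0.2, 0.3]
finger_gap: 0.244
finger_force: 0.0
```

Request:
send_rows(
  increments=[
    {"fingers":-0.45,"travel":[0.0,0.0,-0.033],"angular":[0,0,0.0]},
    {"fingers":-0.45,"travel":[0.0,0.0,-0.066],"angular":[0,0,0.0]},
    {"fingers":-0.45,"travel":[0.0,0.0,-0.099],"angular":[0,0,0.0]},
    {"fingers":-0.45,"travel":[0.0,0.0,-0.132],"angular":[0,0,0.0]},
    {"fingers":-0.45,"travel":[0.0,0.0,-0.165],"angular":[0,0,0.0]},
    {"fingers":-0.45,"travel":[0.0,0.0,-0.198],"angular":[0,0,0.0]},
    {"fingers":-0.45,"travel":[0.0,0.0,-0.231],"angular":[0,0,0.0]},
    {"fingers":-0.45,"travel":[0.0,0.0,-0.264],"angular":[0,0,0.0]},
    {"fingers":-0.45,"travel":[0.0,0.0,-0.297],"angular":[0,0,0.0]},
    {"fingers":-0.45,"travel":[0.0,0.0,-0.33],"angular":[0,0,0.0]},
  ],
)

```text
time: 41.2
tool_pos: [589.7, -243.8, 216.0]
tool_rot: [[0.998, -0.058, 0.0], [-0.058, -0.998, 0.0], [0.0, -0.0, -1.0]]
force: [0.1, -0.5, 0.4]
finger_gap: 0.276
finger_force: 0.0
```

```bash
for y in -65.5 -25.5 20.5 60.5; do echo $y; python3 rel.py $y 112 | grep -E 'plate'; done
python3 - <<'E'
from h import *
p=imaging.capture('scene'); save(p,'s2'); q=imaging.capture('side'); save(q,'d2')
im=np.vstack([cv2.resize(p['color'][100:300,180:480],None,fx=2,fy=1.4),cv2.resize(q['color'][220:470,250:550],None,fx=2,fy=1.2)])[:,:,::-1]
cv2.imwrite('pics/c2.png',im)
print(monitor.state()['qpos'])
E
python3 fit.py 2>/dev/null| grep -E 'ring|tab|mat'
```

```text
-65.5
scene plate y 176 [-69.  -61.6 -55. ]
scene plate x 238 [-47.1   4.1  48.6]
scene plate z 238 [ 80.9 104.7 113.5]
side plate y 824 [-70.4 -68.4 -61.9]
side plate x 1123 [-49.1  -4.5  48.6]
side plate z 1123 [ 58.3  90.6 112.3]
wrist plate y 3388 [-69.1 -61.9 -61.2]
wrist plate x 4687 [-45.3   5.7  51. ]
wrist plate z 4687 [ 59.3 102.4 113.6]
-25.5
scene plate y 215 [-29.3 -21.8 -15.3]
scene plate x 289 [-48.7   5.   47.5]
scene plate z 289 [ 79.9 102.2 113.4]
side plate y 846 [-29.8 -27.6 -20.6]
side plate x 1142 [-51.   -5.9  47.8]
side plate z 1142 [ 59.1  90.4 112.3]
wrist plate y 2497 [-28.8 -22.  -21. ]
wrist plate x 3447 [-46.6   5.6  50.1]
wrist plate z 3447 [ 59.9 111.4 113.7]
20.5
scene plate y 205 [17.2 24.2 31.1]
scene plate x 272 [-49.4   3.8  49. ]
scene plate z 272 [ 81.5 103.4 112.8]
side plate y 820 [16.5 18.7 25.9]
side plate x 1112 [-52.3  -6.8  45.5]
side plate z 1112 [ 58.4  89.6 112.4]
wrist plate y 1420 [17.  20.7 24.6]
wrist plate x 1936 [-47.7   6.2  49.1]
wrist plate z 1936 [ 84.  112.4 113.8]
60.5
scene plate y 406 [58.1 64.9 70.8]
scene plate x 565 [-47.9  -0.2  48. ]
scene plate z 565 [ 68.8  92.2 112.3]
side plate y 769 [56.2 58.5 65.1]
side plate x 1024 [-50.7  -7.2  47.5]
side plate z 1024 [ 60.1  91.1 112.2]
wrist plate y 2244 [56.6 58.2 64.5]
wrist plate x 3129 [-44.5   7.2  50.2]
wrist plate z 3129 [ 60.3 111.7 113.7]
[  4.3  24.3  19.9  94.7  -9.1  62.5 -66.6]
ring [ 467.7 -341.5] 27.698694086554287 65.55412587075271
tab 25 [ 396.4 -253.3   15. ] [ 389.1 -276.1    9.2] [ 401.7 -236.    18.9]
mat ((555.2114868164062, -2.498310089111328), (92.32447052001953, 218.53924560546875), 84.04640197753906) [558.5  -0.6   3.8]
ring [ 465.6 -345.3] 28.046700669350216 64.686236947554
tab 155 [ 395.3 -256.9   15.6] [ 388.5 -272.     8.6] [ 401.9 -239.3   20.4]
mat ((553.513427734375, -6.3291473388671875), (90.66419219970703, 218.3836212158203), 84.5113296508789) [544.9  -4.    2. ]
```

View pics/c2.png

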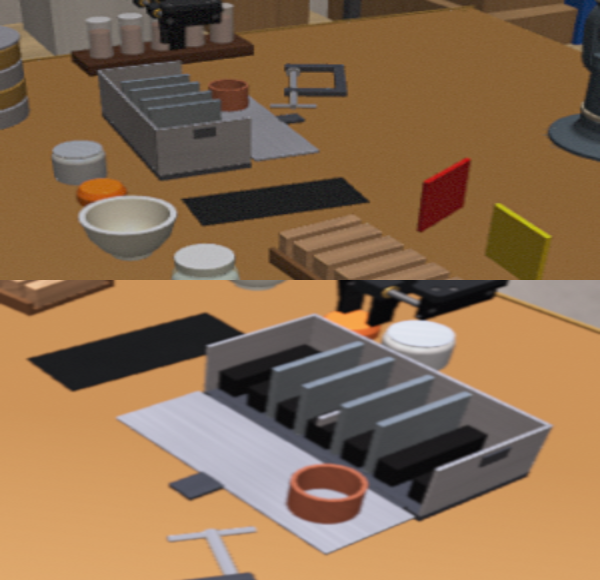

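```bash
echo '[589.9,-243.8,215.0,-3.3,-0.45]'>cmd.json
python3 plan.py '8,466.5,-344.5,160,-3.3,1'; python3 plan.py '9,-,-,35'; python3 plan.py '10,-,-,-,-,-1'; python3 plan.py '8,-,-,150'
```

```text
[{"fingers": 1.0, "travel": [-0.037, 0.034, 0.017], "angular": [0, 0, 0.0]}, {"fingers": 1.0, "travel": [-0.073, 0.067, 0.034], "angular": [0, 0, 0.0]}, {"fingers": 1.0, "travel": [-0.11, 0.101, 0.052], "angular": [0, 0, 0.0]}, {"fingers": 1.0, "travel": [-0.147, 0.135, 0.069], "angular": [0, 0, 0.0]}, {"fingers": 1.0, "travel": [-0.183, 0.168, 0.086], "angular": [0, 0, 0.0]}, {"fingers": 1.0, "travel": [-0.22, 0.202, 0.103], "angular": [0, 0, 0.0]}, {"fingers": 1.0, "travel": [-0.257, 0.235, 0.12], "angular": [0, 0, 0.0]}, {"fingers": 1.0, "travel": [-0.293, 0.269, 0.138], "angular": [0, 0, 0.0]}, {"fingers": 1.0, "travel": [-0.293, 0.269, 0.138], "angular": [0, 0, 0.0]}, {"fingers": 1.0, "travel": [-0.293, 0.269, 0.138], "angular": [0, 0, 0.0]}]
[ 466.7 -344.5  159.8   -3.3    1. ]
[{"fingers": 1.0, "travel": [0.0, 0.0, 0.035], "angular": [0, 0, 0.0]}, {"fingers": 1.0, "travel": [0.0, 0.0, 0.069], "angular": [0, 0, 0.0]}, {"fingers": 1.0, "travel": [0.0, 0.0, 0.104], "angular": [0, 0, 0.0]}, {"fingers": 1.0, "travel": [0.0, 0.0, 0.139], "angular": [0, 0, 0.0]}, {"fingers": 1.0, "tr
[... 1247 characters left out ...]
 0.0]}, {"fingers": -1.0, "travel": [0.0, 0.0, -0.072], "angular": [0, 0, 0.0]}, {"fingers": -1.0, "travel": [0.0, 0.0, -0.108], "angular": [0, 0, 0.0]}, {"fingers": -1.0, "travel": [0.0, 0.0, -0.144], "angular": [0, 0, 0.0]}, {"fingers": -1.0, "travel": [0.0, 0.0, -0.18], "angular": [0, 0, 0.0]}, {"fingers": -1.0, "travel": [0.0, 0.0, -0.216], "angular": [0, 0, 0.0]}, {"fingers": -1.0, "travel": [0.0, 0.0, -0.252], "angular": [0, 0, 0.0]}, {"fingers": -1.0, "travel": [0.0, 0.0, -0.288], "angular": [0, 0, 0.0]}, {"fingers": -1.0, "travel": [0.0, 0.0, -0.288], "angular": [0, 0, 0.0]}, {"fingers": -1.0, "travel": [0.0, 0.0, -0.288], "angular": [0, 0, 0.0]}]
[ 466.7 -344.5  150.2   -3.3   -1. ]
```

Request:
send_rows(
  increments=[
    {"fingers":1.0,"travel":[-0.037,0.034,0.017],"angular":[0,0,0.0]},
    {"fingers":1.0,"travel":[-0.073,0.067,0.034],"angular":[0,0,0.0]},
    {"fingers":1.0,"travel":[-0.11,0.101,0.052],"angular":[0,0,0.0]},
    {"fingers":1.0,"travel":[-0.147,0.135,0.069],"angular":[0,0,0.0]},
    {"fingers":1.0,"travel":[-0.183,0.168,0.086],"angular":[0,0,0.0]},
    {"fingers":1.0,"travel":[-0.22,0.202,0.103],"angular":[0,0,0.0]},
    {"fingers":1.0,"travel":[-0.257,0.235,0.12],"angular":[0,0,0.0]},
    {"fingers":1.0,"travel":[-0.293,0.269,0.138],"angular":[0,0,0.0]},
    {"fingers":1.0,"travel":[-0.293,0.269,0.138],"angular":[0,0,0.0]},
    {"fingers":1.0,"travel":[-0.293,0.269,0.138],"angular":[0,0,0.0]},
  ],
)

```text
time: 43.0
tool_pos: [466.4, -344.6, 159.8]
tool_rot: [[0.998, -0.059, 0.0], [-0.059, -0.998, 0.0], [0.0, -0.0, -1.0]]
force: [0.4, -0.5, 0.6]
finger_gap: 0.988
finger_force: 0.0
```

```bash
python3 fit.py 2>/dev/null| grep -E 'ring'; python3 - <<'E'
from h import *
print(monitor.state()['tool_pos'])
E
```

```text
ring [ 466.4 -342.2] 28.193519701610903 65.22600027685725
ring [ 465.7 -345.2] 28.006921425280378 64.6272797134163
[ 467.8 -343.7  160.1]
```

Request:
send_rows(
  increments=[
    {"fingers":1.0,"travel":[0.0,0.0,0.035],"angular":[0,0,0.0]},
    {"fingers":1.0,"travel":[0.0,0.0,0.069],"angular":[0,0,0.0]},
    {"fingers":1.0,"travel":[0.0,0.0,0.104],"angular":[0,0,0.0]},
    {"fingers":1.0,"travel":[0.0,0.0,0.139],"angular":[0,0,0.0]},
    {"fingers":1.0,"travel":[0.0,0.0,0.173],"angular":[0,0,0.0]},
    {"fingers":1.0,"travel":[0.0,0.0,0.208],"angular":[0,0,0.0]},
    {"fingers":1.0,"travel":[0.0,0.0,0.243],"angular":[0,0,0.0]},
    {"fingers":1.0,"travel":[0.0,0.0,0.277],"angular":[0,0,0.0]},
    {"fingers":1.0,"travel":[0.0,0.0,0.312],"angular":[0,0,0.0]},
    {"fingers":1.0,"travel":[0.0,0.0,0.312],"angular":[0,0,0.0]},
  ],
)

```text
time: 44.1
tool_pos: [465.3, -343.5, 32.7]
tool_rot: [[0.998, -0.058, -0.003], [-0.058, -0.998, 0.002], [-0.003, -0.002, -1.0]]
force: [0.4, 0.3, -0.9]
finger_gap: 1.003
finger_force: 0.0
```

Request:
send_rows(
  increments=[
    {"fingers":-1.0,"travel":[0.0,0.0,0.0],"angular":[0,0,0.0]},
    {"fingers":-1.0,"travel":[0.0,0.0,0.0],"angular":[0,0,0.0]},
    {"fingers":-1.0,"travel":[0.0,0.0,0.0],"angular":[0,0,0.0]},
    {"fingers":-1.0,"travel":[0.0,0.0,0.0],"angular":[0,0,0.0]},
    {"fingers":-1.0,"travel":[0.0,0.0,0.0],"angular":[0,0,0.0]},
    {"fingers":-1.0,"travel":[0.0,0.0,0.0],"angular":[0,0,0.0]},
    {"fingers":-1.0,"travel":[0.0,0.0,0.0],"angular":[0,0,0.0]},
    {"fingers":-1.0,"travel":[0.0,0.0,0.0],"angular":[0,0,0.0]},
    {"fingers":-1.0,"travel":[0.0,0.0,0.0],"angular":[0,0,0.0]},
    {"fingers":-1.0,"travel":[0.0,0.0,0.0],"angular":[0,0,0.0]},
  ],
  squeeze=20,
)

```text
time: 45.1
tool_pos: [466.9, -344.9, 35.5]
tool_rot: [[0.998, -0.058, 0.001], [-0.058, -0.998, -0.001], [0.001, 0.001, -1.0]]
force: [-0.4, -0.6, 5.9]
finger_gap: 0.678
finger_force: 20.0
```

Request:
send_rows(
  increments=[
    {"fingers":-1.0,"travel":[0.0,0.0,-0.036],"angular":[0,0,0.0]},
    {"fingers":-1.0,"travel":[0.0,0.0,-0.072],"angular":[0,0,0.0]},
    {"fingers":-1.0,"travel":[0.0,0.0,-0.108],"angular":[0,0,0.0]},
    {"fingers":-1.0,"travel":[0.0,0.0,-0.144],"angular":[0,0,0.0]},
    {"fingers":-1.0,"travel":[0.0,0.0,-0.18],"angular":[0,0,0.0]},
    {"fingers":-1.0,"travel":[0.0,0.0,-0.216],"angular":[0,0,0.0]},
    {"fingers":-1.0,"travel":[0.0,0.0,-0.252],"angular":[0,0,0.0]},
    {"fingers":-1.0,"travel":[0.0,0.0,-0.288],"angular":[0,0,0.0]},
    {"fingers":-1.0,"travel":[0.0,0.0,-0.288],"angular":[0,0,0.0]},
    {"fingers":-1.0,"travel":[0.0,0.0,-0.288],"angular":[0,0,0.0]},
  ],
)

```text
time: 46.1
tool_pos: [466.6, -344.3, 150.3]
tool_rot: [[0.998, -0.057, 0.0], [-0.057, -0.998, 0.0], [0.0, -0.0, -1.0]]
force: [-0.8, 0.3, -3.0]
finger_gap: 0.679
finger_force: 20.0
```

```bash

python3 plan.py '10,540,-40,200'; python3 plan.py '3,554,-4.5,200;10,-,-,50'; python3 plan.py '5,-,-,23.5;7,-,-,-,-,0.7';python3 plan.py '2,-,-,-,-,0.7;10,-,-,160'
```

```text
[{"fingers": -1.0, "travel": [0.014, -0.077, -0.012], "angular": [0, 0, 0.0]}, {"fingers": -1.0, "travel": [0.028, -0.154, -0.025], "angular": [0, 0, 0.0]}, {"fingers": -1.0, "travel": [0.042, -0.231, -0.037], "angular": [0, 0, 0.0]}, {"fingers": -1.0, "travel": [0.056, -0.308, -0.05], "angular": [0, 0, 0.0]}, {"fingers": -1.0, "travel": [0.07, -0.385, -0.062], "angular": [0, 0, 0.0]}, {"fingers": -1.0, "travel": [0.083, -0.462, -0.075], "angular": [0, 0, 0.0]}, {"fingers": -1.0, "travel": [0.097, -0.539, -0.087], "angular": [0, 0, 0.0]}, {"fingers": -1.0, "travel": [0.111, -0.616, -0.1], "angular": [0, 0, 0.0]}, {"fingers": -1.0, "travel": [0.125, -0.693, -0.112], "angular": [0, 0, 0.0]}, {"fingers": -1.0, "travel": [0.139, -0.77, -0.125], "angular": [0, 0, 0.0]}]
[539.9 -40.2 200.2  -3.3  -1. ]
[{"fingers": -1.0, "travel": [0.01, -0.03, 0.0], "angular": [0, 0, 0.0]}, {"fingers": -1.0, "travel": [0.02, -0.061, 0.0], "angular": [0, 0, 0.0]}, {"fingers": -1.0, "travel": [0.03, -0.091, 0.0], "angular": [0, 0, 0.0]}, {"fingers": -1.0, "travel": [0.03, -0.091, 0.054], "angular": [0, 0, 0
[... 1287 characters left out ...]
angular": [0, 0, 0.0]}, {"fingers": 0.7, "travel": [0.0, 0.0, 0.0], "angular": [0, 0, 0.0]}, {"fingers": 0.7, "travel": [0.0, 0.0, -0.043], "angular": [0, 0, 0.0]}, {"fingers": 0.7, "travel": [0.0, 0.0, -0.085], "angular": [0, 0, 0.0]}, {"fingers": 0.7, "travel": [0.0, 0.0, -0.128], "angular": [0, 0, 0.0]}, {"fingers": 0.7, "travel": [0.0, 0.0, -0.171], "angular": [0, 0, 0.0]}, {"fingers": 0.7, "travel": [0.0, 0.0, -0.213], "angular": [0, 0, 0.0]}, {"fingers": 0.7, "travel": [0.0, 0.0, -0.256], "angular": [0, 0, 0.0]}, {"fingers": 0.7, "travel": [0.0, 0.0, -0.299], "angular": [0, 0, 0.0]}, {"fingers": 0.7, "travel": [0.0, 0.0, -0.342], "angular": [0, 0, 0.0]}]
[554.   -4.5 160.2  -3.3   0.7]
```

Request:
send_rows(
  increments=[
    {"fingers":-1.0,"travel":[0.014,-0.077,-0.012],"angular":[0,0,0.0]},
    {"fingers":-1.0,"travel":[0.028,-0.154,-0.025],"angular":[0,0,0.0]},
    {"fingers":-1.0,"travel":[0.042,-0.231,-0.037],"angular":[0,0,0.0]},
    {"fingers":-1.0,"travel":[0.056,-0.308,-0.05],"angular":[0,0,0.0]},
    {"fingers":-1.0,"travel":[0.07,-0.385,-0.062],"angular":[0,0,0.0]},
    {"fingers":-1.0,"travel":[0.083,-0.462,-0.075],"angular":[0,0,0.0]},
    {"fingers":-1.0,"travel":[0.097,-0.539,-0.087],"angular":[0,0,0.0]},
    {"fingers":-1.0,"travel":[0.111,-0.616,-0.1],"angular":[0,0,0.0]},
    {"fingers":-1.0,"travel":[0.125,-0.693,-0.112],"angular":[0,0,0.0]},
    {"fingers":-1.0,"travel":[0.139,-0.77,-0.125],"angular":[0,0,0.0]},
  ],
)

```text
time: 47.1
tool_pos: [539.1, -38.9, 199.3]
tool_rot: [[0.998, -0.058, -0.002], [-0.058, -0.998, -0.0], [-0.002, 0.0, -1.0]]
force: [0.6, -0.1, -3.3]
finger_gap: 0.677
finger_force: 20.0
```

Request:
send_rows(
  increments=[
    {"fingers":-1.0,"travel":[0.01,-0.03,0.0],"angular":[0,0,0.0]},
    {"fingers":-1.0,"travel":[0.02,-0.061,0.0],"angular":[0,0,0.0]},
    {"fingers":-1.0,"travel":[0.03,-0.091,0.0],"angular":[0,0,0.0]},
    {"fingers":-1.0,"travel":[0.03,-0.091,0.054],"angular":[0,0,0.0]},
    {"fingers":-1.0,"travel":[0.03,-0.091,0.108],"angular":[0,0,0.0]},
    {"fingers":-1.0,"travel":[0.03,-0.091,0.161],"angular":[0,0,0.0]},
    {"fingers":-1.0,"travel":[0.03,-0.091,0.215],"angular":[0,0,0.0]},
    {"fingers":-1.0,"travel":[0.03,-0.091,0.268],"angular":[0,0,0.0]},
    {"fingers":-1.0,"travel":[0.03,-0.091,0.322],"angular":[0,0,0.0]},
    {"fingers":-1.0,"travel":[0.03,-0.091,0.375],"angular":[0,0,0.0]},
  ],
)

```text
time: 48.1
tool_pos: [553.9, -5.6, 49.0]
tool_rot: [[0.998, -0.059, -0.0], [-0.059, -0.998, -0.001], [-0.0, 0.001, -1.0]]
force: [-1.1, 0.7, -3.1]
finger_gap: 0.683
finger_force: 20.0
```

Request:
send_rows(
  increments=[
    {"fingers":-1.0,"travel":[0.0,0.0,0.013],"angular":[0,0,0.0]},
    {"fingers":-1.0,"travel":[0.0,0.0,0.027],"angular":[0,0,0.0]},
    {"fingers":-1.0,"travel":[0.0,0.0,0.04],"angular":[0,0,0.0]},
    {"fingers":-1.0,"travel":[0.0,0.0,0.053],"angular":[0,0,0.0]},
    {"fingers":-1.0,"travel":[0.0,0.0,0.067],"angular":[0,0,0.0]},
    {"fingers":-1.0,"travel":[0.0,0.0,0.067],"angular":[0,0,0.0]},
    {"fingers":-1.0,"travel":[0.0,0.0,0.067],"angular":[0,0,0.0]},
    {"fingers":0.7,"travel":[0.0,0.0,0.067],"angular":[0,0,0.0]},
    {"fingers":0.7,"travel":[0.0,0.0,0.067],"angular":[0,0,0.0]},
    {"fingers":0.7,"travel":[0.0,0.0,0.067],"angular":[0,0,0.0]},
  ],
)

```text
time: 49.1
tool_pos: [554.5, -4.5, 24.0]
tool_rot: [[0.998, -0.058, 0.002], [-0.058, -0.998, 0.0], [0.001, -0.0, -1.0]]
force: [-0.0, -0.1, 0.1]
finger_gap: 0.826
finger_force: 0.0
```

Request:
send_rows(
  increments=[
    {"fingers":0.7,"travel":[0.0,0.0,0.0],"angular":[0,0,0.0]},
    {"fingers":0.7,"travel":[0.0,0.0,0.0],"angular":[0,0,0.0]},
    {"fingers":0.7,"travel":[0.0,0.0,-0.043],"angular":[0,0,0.0]},
    {"fingers":0.7,"travel":[0.0,0.0,-0.085],"angular":[0,0,0.0]},
    {"fingers":0.7,"travel":[0.0,0.0,-0.128],"angular":[0,0,0.0]},
    {"fingers":0.7,"travel":[0.0,0.0,-0.171],"angular":[0,0,0.0]},
    {"fingers":0.7,"travel":[0.0,0.0,-0.213],"angular":[0,0,0.0]},
    {"fingers":0.7,"travel":[0.0,0.0,-0.256],"angular":[0,0,0.0]},
    {"fingers":0.7,"travel":[0.0,0.0,-0.299],"angular":[0,0,0.0]},
    {"fingers":0.7,"travel":[0.0,0.0,-0.342],"angular":[0,0,0.0]},
  ],
)

```text
time: 50.1
tool_pos: [553.8, -4.5, 160.9]
tool_rot: [[0.998, -0.058, 0.0], [-0.058, -0.998, 0.0], [0.0, -0.0, -1.0]]
force: [0.3, 0.2, -0.7]
finger_gap: 0.853
finger_force: 0.0
```

```bash
cat > ring.py <<'E'
from h import *
for n in ['scene','side']:
    p=imaging.capture(n); W=cloud(p).reshape(-1,3); C=p['color'].reshape(-1,3).astype(int); ok=np.isfinite(W[:,0])
    m=ok&(C[:,0]>C[:,2]+50)&(C[:,0]<C[:,1]*2.6+400)&(W[:,2]>46)&(W[:,2]<58)&(abs(W[:,0]-554)<90)&(abs(W[:,1]+4)<80)
    R=W[m]
    if len(R)<9: print('none'); continue
    s=np.linalg.lstsq(np.c_[2*R[:,:2],np.ones(len(R))],(R[:,:2]**2).sum(1),rcond=None)[0]; print(n,s[:2],np.sqrt(s[2]+s[0]**2+s[1]**2),len(R),np.percentile(R,[3,97],axis=0).ravel())
    save(p,'r_'+n)
E
python3 ring.py
```

```text
scene [554.   -2.6] 27.757679898293944 175 [526.8 -31.7  46.4 581.9  26.1  56.3]
side [552.3  -4.5] 27.683280307263267 243 [524.1 -33.4  46.3 579.6  24.3  54.1]
```

```bash

python3 plan.py '9,404.3,-256.2,160,-3.3,0.05'; python3 plan.py '6,-,-,40;10,-,-,20'
python3 fit.py 2>/dev/null| grep -E 'tab'
```

```text
[{"fingers": 0.05, "travel": [-0.037, 0.072, 0.0], "angular": [0, 0, 0.0]}, {"fingers": 0.05, "travel": [-0.075, 0.144, 0.0], "angular": [0, 0, 0.0]}, {"fingers": 0.05, "travel": [-0.112, 0.217, 0.0], "angular": [0, 0, 0.0]}, {"fingers": 0.05, "travel": [-0.15, 0.289, 0.0], "angular": [0, 0, 0.0]}, {"fingers": 0.05, "travel": [-0.187, 0.361, 0.0], "angular": [0, 0, 0.0]}, {"fingers": 0.05, "travel": [-0.225, 0.433, 0.0], "angular": [0, 0, 0.0]}, {"fingers": 0.05, "travel": [-0.262, 0.505, 0.0], "angular": [0, 0, 0.0]}, {"fingers": 0.05, "travel": [-0.3, 0.577, 0.0], "angular": [0, 0, 0.0]}, {"fingers": 0.05, "travel": [-0.337, 0.65, 0.0], "angular": [0, 0, 0.0]}, {"fingers": 0.05, "travel": [-0.337, 0.65, 0.0], "angular": [0, 0, 0.0]}]
[ 404.5 -256.3  160.2   -3.3    0. ]
[{"fingers": 0.05, "travel": [0.0, 0.0, 0.05], "angular": [0, 0, 0.0]}, {"fingers": 0.05, "travel": [0.0, 0.0, 0.1], "angular": [0, 0, 0.0]}, {"fingers": 0.05, "travel": [0.0, 0.0, 0.15], "angular": [0, 0, 0.0]}, {"fingers": 0.05, "travel": [0.0, 0.0, 0.2], "angular": [0, 0, 0.0]}, {"fingers": 0.05, "travel": [0.0, 0.0, 0.25], "angular": [0, 0, 0.0]}, {"fingers": 0.05, "travel": [0.0, 0.0, 0.3], "angular": [0, 0, 0.0]}, {"fingers": 0.05, "travel": [0.0, 0.0, 0.313], "angular": [0, 0, 0.0]}, {"fingers": 0.05, "travel": [0.0, 0.0, 0.325], "angular": [0, 0, 0.0]}, {"fingers": 0.05, "travel": [0.0, 0.0, 0.338], "angular": [0, 0, 0.0]}, {"fingers": 0.05, "travel": [0.0, 0.0, 0.35], "angular": [0, 0, 0.0]}]
[ 404.5 -256.3   20.2   -3.3    0. ]
tab 4 [ 395.4 -239.4   16.2] [ 392.6 -244.9   12.6] [ 398.  -234.3   17.8]
tab 151 [ 395.1 -257.1   15.2] [ 388.1 -271.8    8. ] [ 401.8 -239.1   19.8]
```

Request:
send_rows(
  increments=[
    {"fingers":0.05,"travel":[-0.037,0.072,0.0],"angular":[0,0,0.0]},
    {"fingers":0.05,"travel":[-0.075,0.144,0.0],"angular":[0,0,0.0]},
    {"fingers":0.05,"travel":[-0.112,0.217,0.0],"angular":[0,0,0.0]},
    {"fingers":0.05,"travel":[-0.15,0.289,0.0],"angular":[0,0,0.0]},
    {"fingers":0.05,"travel":[-0.187,0.361,0.0],"angular":[0,0,0.0]},
    {"fingers":0.05,"travel":[-0.225,0.433,0.0],"angular":[0,0,0.0]},
    {"fingers":0.05,"travel":[-0.262,0.505,0.0],"angular":[0,0,0.0]},
    {"fingers":0.05,"travel":[-0.3,0.577,0.0],"angular":[0,0,0.0]},
    {"fingers":0.05,"travel":[-0.337,0.65,0.0],"angular":[0,0,0.0]},
    {"fingers":0.05,"travel":[-0.337,0.65,0.0],"angular":[0,0,0.0]},
  ],
)

```text
time: 51.3
tool_pos: [400.8, -260.0, 159.2]
tool_rot: [[0.998, -0.066, -0.003], [-0.066, -0.998, -0.001], [-0.003, 0.001, -1.0]]
force: [0.1, 0.9, -0.5]
finger_gap: 0.525
finger_force: 0.0
```

Request:
send_rows(
  increments=[
    {"fingers":0.05,"travel":[0.0,0.0,0.05],"angular":[0,0,0.0]},
    {"fingers":0.05,"travel":[0.0,0.0,0.1],"angular":[0,0,0.0]},
    {"fingers":0.05,"travel":[0.0,0.0,0.15],"angular":[0,0,0.0]},
    {"fingers":0.05,"travel":[0.0,0.0,0.18],"angular":[0,0,0.0]},
    {"fingers":0.05,"travel":[0.0,0.0,0.21],"angular":[0,0,0.0]},
    {"fingers":0.05,"travel":[0.0,0.0,0.24],"angular":[0,0,0.0]},
    {"fingers":0.05,"travel":[0.0,0.0,0.26],"angular":[0,0,0.0]},
    {"fingers":0.05,"travel":[0.0,0.0,0.275],"angular":[0,0,0.0]},
    {"fingers":0.05,"travel":[0.0,0.0,0.275],"angular":[0,0,0.0]},
    {"fingers":0.05,"travel":[0.0,0.0,0.275],"angular":[0,0,0.0]},
  ],
)

```text
time: 52.3
tool_pos: [404.6, -256.5, 50.4]
tool_rot: [[0.998, -0.058, 0.001], [-0.058, -0.998, -0.0], [0.001, 0.0, -1.0]]
force: [0.1, 0.1, -0.5]
finger_gap: 0.525
finger_force: 0.0
```

```bash
python3 - <<'E'
from h import *
s=monitor.state(); print(s['tool_pos'],s['force'],s['qpos'])
p=imaging.capture('side'); 
cv2.imwrite('pics/tab.png',cv2.resize(p['color'][300:480,220:520],None,fx=2.5,fy=2.5)[:,:,::-1])
E
```

```text
[ 404.6 -256.5   50.4] [ 0.1  0.1 -0.5] [ 11.9  23.3  19.  123.8 -13.1  34.7 -53.1]
```

View pics/tab.png

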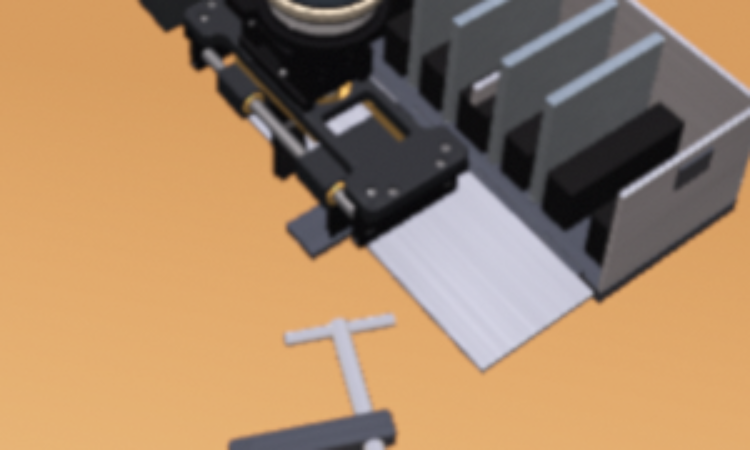

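Request:
send_rows(
  increments=[
    {"fingers":0.05,"travel":[0.0,0.0,0.02],"angular":[0,0,0.0]},
    {"fingers":0.05,"travel":[0.0,0.0,0.04],"angular":[0,0,0.0]},
    {"fingers":0.05,"travel":[0.0,0.0,0.06],"angular":[0,0,0.0]},
    {"fingers":0.05,"travel":[0.0,0.0,0.08],"angular":[0,0,0.0]},
    {"fingers":0.05,"travel":[0.0,0.0,0.095],"angular":[0,0,0.0]},
    {"fingers":0.05,"travel":[0.0,0.0,0.105],"angular":[0,0,0.0]},
    {"fingers":0.05,"travel":[0.0,0.0,0.112],"angular":[0,0,0.0]},
    {"fingers":0.05,"travel":[0.0,0.0,0.115],"angular":[0,0,0.0]},
    {"fingers":0.05,"travel":[0.0,0.0,0.115],"angular":[0,0,0.0]},
    {"fingers":0.05,"travel":[0.0,0.0,0.115],"angular":[0,0,0.0]},
  ],
)

```text
time: 53.35
tool_pos: [404.5, -256.4, 4.3]
tool_rot: [[0.998, -0.058, 0.001], [-0.058, -0.998, -0.0], [0.001, 0.0, -1.0]]
force: [0.3, 0.3, -0.2]
finger_gap: 0.524
finger_force: 0.0
```

Request:
send_rows(
  increments=[
    {"fingers":-1,"travel":[0.0,0.0,0.0],"angular":[0,0,0.0]},
    {"fingers":-1,"travel":[0.0,0.0,0.0],"angular":[0,0,0.0]},
    {"fingers":-1,"travel":[0.0,0.0,0.0],"angular":[0,0,0.0]},
    {"fingers":-1,"travel":[0.0,0.0,0.0],"angular":[0,0,0.0]},
    {"fingers":-1,"travel":[0.0,0.0,0.0],"angular":[0,0,0.0]},
    {"fingers":-1,"travel":[0.0,0.0,0.0],"angular":[0,0,0.0]},
    {"fingers":-1,"travel":[0.0,0.0,0.0],"angular":[0,0,0.0]},
    {"fingers":-1,"travel":[0.0,0.0,0.0],"angular":[0,0,0.0]},
    {"fingers":-1,"travel":[0.0,0.0,0.0],"angular":[0,0,0.0]},
    {"fingers":-1,"travel":[0.0,0.0,0.0],"angular":[0,0,0.0]},
  ],
  squeeze=30,
)

```text
time: 54.35
tool_pos: [404.5, -256.6, 4.3]
tool_rot: [[0.998, -0.058, 0.0], [-0.058, -0.998, -0.0], [0.0, 0.0, -1.0]]
force: [-1.1, -1.6, 2.3]
finger_gap: 0.342
finger_force: 30.0
```

```bash
python3 - <<'E'
import numpy as np, json
# travel along tool x (= toolbox x) and -tool z (up), 118 mm arc, theta rows
r=118/400
for a,b in [(0,50),(50,90)]:
    print([[round(r*(np.cos(np.radians(a))-np.cos(np.radians(t))),3),0,round(-r*(np.sin(np.radians(t))-np.sin(np.radians(a))),3)] for t in np.linspace(a,b,11)[1:]])
E
```

```text
[[np.float64(0.001), 0, np.float64(-0.026)], [np.float64(0.004), 0, np.float64(-0.051)], [np.float64(0.01), 0, np.float64(-0.076)], [np.float64(0.018), 0, np.float64(-0.101)], [np.float64(0.028), 0, np.float64(-0.125)], [np.float64(0.04), 0, np.float64(-0.147)], [np.float64(0.053), 0, np.float64(-0.169)], [np.float64(0.069), 0, np.float64(-0.19)], [np.float64(0.086), 0, np.float64(-0.209)], [np.float64(0.105), 0, np.float64(-0.226)]]
[[np.float64(0.016), 0, np.float64(-0.013)], [np.float64(0.033), 0, np.float64(-0.024)], [np.float64(0.051), 0, np.float64(-0.034)], [np.float64(0.07), 0, np.float64(-0.044)], [np.float64(0.089), 0, np.float64(-0.051)], [np.float64(0.108), 0, np.float64(-0.058)], [np.float64(0.128), 0, np.float64(-0.063)], [np.float64(0.149), 0, np.float64(-0.066)], [np.float64(0.169), 0, np.float64(-0.068)], [np.float64(0.19), 0, np.float64(-0.069)]]
```

Request:
send_rows(
  increments=[
    {"fingers":-1,"travel":[0.001,0,-0.026],"angular":[0,0,0]},
    {"fingers":-1,"travel":[0.004,0,-0.051],"angular":[0,0,0]},
    {"fingers":-1,"travel":[0.01,0,-0.076],"angular":[0,0,0]},
    {"fingers":-1,"travel":[0.018,0,-0.101],"angular":[0,0,0]},
    {"fingers":-1,"travel":[0.028,0,-0.125],"angular":[0,0,0]},
    {"fingers":-1,"travel":[0.04,0,-0.147],"angular":[0,0,0]},
    {"fingers":-1,"travel":[0.053,0,-0.169],"angular":[0,0,0]},
    {"fingers":-1,"travel":[0.069,0,-0.19],"angular":[0,0,0]},
    {"fingers":-1,"travel":[0.086,0,-0.209],"angular":[0,0,0]},
    {"fingers":-1,"travel":[0.105,0,-0.226],"angular":[0,0,0]},
  ],
)

```text
time: 55.35
tool_pos: [445.8, -258.9, 94.9]
tool_rot: [[0.998, -0.058, -0.002], [-0.058, -0.998, 0.0], [-0.002, -0.0, -1.0]]
force: [-0.1, -4.2, -4.6]
finger_gap: 0.339
finger_force: 30.0
```

```bash
cat > flap.py <<'E'
from rel import *
s=monitor.state(); print(s['tool_pos'],s['force'],s['finger_gap'])
for n in ['side','scene']:
    p=imaging.capture(n); save(p,'f_'+n); T=tb(p); a=T[:,0]+66.4; z=T[:,2]-14; r=np.hypot(a,z); th=np.degrees(np.arctan2(z,-a))
    m=(r>30)&(r<92)&(T[:,1]>-135)&(T[:,1]<125)&(T[:,0]<-50)&((abs(T[:,1]+2)>60))
    print(n,m.sum(),np.percentile(th[m],[2,10,25,50,75,90,98]) if m.sum()>9 else '')
E
python3 flap.py
```

```text
[ 445.8 -258.9   94.9] [-0.1 -4.2 -4.6] 0.339376331000978
side 3026 [-30.9 -24.7 -19.3 -13.7 -10.6  50.4 105.4]
scene 754 [-21.2 -13.7  -8.8  50.8  52.8  54.7  58.4]
```

Request:
send_rows(
  increments=[
    {"fingers":-1,"travel":[0.016,0,-0.013],"angular":[0,0,0]},
    {"fingers":-1,"travel":[0.033,0,-0.024],"angular":[0,0,0]},
    {"fingers":-1,"travel":[0.051,0,-0.034],"angular":[0,0,0]},
    {"fingers":-1,"travel":[0.07,0,-0.044],"angular":[0,0,0]},
    {"fingers":-1,"travel":[0.089,0,-0.051],"angular":[0,0,0]},
    {"fingers":-1,"travel":[0.108,0,-0.058],"angular":[0,0,0]},
    {"fingers":-1,"travel":[0.128,0,-0.063],"angular":[0,0,0]},
    {"fingers":-1,"travel":[0.149,0,-0.066],"angular":[0,0,0]},
    {"fingers":-1,"travel":[0.169,0,-0.068],"angular":[0,0,0]},
    {"fingers":-1,"travel":[0.19,0,-0.069],"angular":[0,0,0]},
  ],
)

```text
time: 56.45
tool_pos: [521.9, -263.2, 123.4]
tool_rot: [[0.998, -0.058, -0.001], [-0.058, -0.998, 0.001], [-0.001, -0.001, -1.0]]
force: [-3.5, -1.9, 5.7]
finger_gap: 0.341
finger_force: 30.0
```

```bash
python3 flap.py; python3 flap.py
```

```text
[ 521.9 -263.2  123.4] [-3.5 -1.9  5.7] 0.34070328393216504
side 4121 [-30.4 -23.4 -16.9 -11.4  83.8  85.1  86.1]
scene 418 [-24.4 -18.1 -14.   -9.6  89.3  90.4  91.6]
[ 523.2 -263.3  123.4] [-1.9 -3.5  6.4] 0.33824481545370305
side 4164 [-30.5 -23.3 -16.9 -11.4  84.5  85.7  86.8]
scene 434 [-24.5 -18.2 -13.4  -9.3  89.1  90.   97.2]
```

Request:
send_rows(
  increments=[
    {"fingers":-1,"travel":[0.002,0,0],"angular":[0,0,0]},
    {"fingers":-1,"travel":[0.004,0,0],"angular":[0,0,0]},
    {"fingers":-1,"travel":[0.006,0,0],"angular":[0,0,0]},
    {"fingers":-1,"travel":[0.008,0,0],"angular":[0,0,0]},
    {"fingers":-1,"travel":[0.01,0,0],"angular":[0,0,0]},
    {"fingers":-1,"travel":[0.01,0,0],"angular":[0,0,0]},
    {"fingers":-1,"travel":[0.01,0,0],"angular":[0,0,0]},
    {"fingers":-1,"travel":[0.01,0,0],"angular":[0,0,0]},
    {"fingers":-1,"travel":[0.01,0,0],"angular":[0,0,0]},
    {"fingers":-1,"travel":[0.01,0,0],"angular":[0,0,0]},
  ],
)

```text
time: 57.65
tool_pos: [526.1, -263.4, 123.4]
tool_rot: [[0.998, -0.058, 0.0], [-0.058, -0.998, 0.0], [0.0, -0.001, -1.0]]
force: [-2.3, -1.9, 7.0]
finger_gap: 0.338
finger_force: 30.0
```

```bash
python3 flap.py
```

```text
[ 526.1 -263.4  123.4] [-2.3 -1.9  7. ] 0.3380863389320391
side 4234 [-30.5 -23.5 -16.7 -11.3  85.7  87.1  88.2]
scene 424 [-24.  -18.7 -13.4  -9.5  90.5  91.5  92.6]
```

Request:
send_rows(
  increments=[
    {"fingers":-1,"travel":[0.002,0,0],"angular":[0,0,0]},
    {"fingers":-1,"travel":[0.004,0,0],"angular":[0,0,0]},
    {"fingers":-1,"travel":[0.006,0,0],"angular":[0,0,0]},
    {"fingers":-1,"travel":[0.008,0,0],"angular":[0,0,0]},
    {"fingers":-1,"travel":[0.01,0,0],"angular":[0,0,0]},
    {"fingers":-1,"travel":[0.01,0,0],"angular":[0,0,0]},
    {"fingers":-1,"travel":[0.01,0,0],"angular":[0,0,0]},
    {"fingers":-1,"travel":[0.01,0,0],"angular":[0,0,0]},
    {"fingers":-1,"travel":[0.01,0,0],"angular":[0,0,0]},
    {"fingers":-1,"travel":[0.01,0,0],"angular":[0,0,0]},
  ],
)

```text
time: 58.75
tool_pos: [528.1, -263.5, 123.4]
tool_rot: [[0.998, -0.058, -0.004], [-0.058, -0.998, 0.002], [-0.004, -0.002, -1.0]]
force: [-7.2, -1.3, 10.7]
finger_gap: 0.336
finger_force: 30.0
```

```bash
python3 flap.py
```

```text
[ 528.1 -263.5  123.4] [-7.2 -1.3 10.7] 0.336421957233496
side 4244 [-31.  -23.5 -16.7 -11.3  86.8  88.1  89.1]
scene 433 [-23.7 -19.  -13.7  -9.8  91.4  92.6 100.9]
```

Request:
send_rows(
  increments=[
    {"fingers":0.05,"travel":[0,0,0],"angular":[0,0,0]},
    {"fingers":0.05,"travel":[0,0,0],"angular":[0,0,0]},
    {"fingers":0.05,"travel":[0,0,0],"angular":[0,0,0]},
    {"fingers":0.05,"travel":[0,0,0],"angular":[0,0,0]},
    {"fingers":0.05,"travel":[0,0,-0.03],"angular":[0,0,0]},
    {"fingers":0.05,"travel":[0,0,-0.08],"angular":[0,0,0]},
    {"fingers":0.05,"travel":[0,0,-0.15],"angular":[0,0,0]},
    {"fingers":0.05,"travel":[0,0,-0.22],"angular":[0,0,0]},
    {"fingers":0.05,"travel":[0,0,-0.28],"angular":[0,0,0]},
    {"fingers":0.05,"travel":[0,0,-0.3],"angular":[0,0,0]},
  ],
)

```text
time: 59.85
tool_pos: [531.5, -264.3, 245.8]
tool_rot: [[0.998, -0.058, 0.006], [-0.058, -0.998, -0.002], [0.006, 0.001, -1.0]]
force: [1.0, -0.3, -0.4]
finger_gap: 0.524
finger_force: 0.0
```

```bash
python3 flap.py; for y in -65.5 -25.5 20.5 60.5; do echo $y; python3 rel.py $y 112 | grep -E 'scene plate|side plate'; done; python3 ring.py; python3 - <<'E'
import cv2,numpy as np
a=cv2.imread('pics/r_scene.png')[80:330,170:490];b=cv2.imread('pics/r_side.png')[180:470,230:550]
cv2.imwrite('pics/fin.png',np.hstack([cv2.resize(a,(400,312)),cv2.resize(b,(344,312))]))
E
```

```text
[ 531.5 -264.3  245.8] [ 1.  -0.3 -0.4] 0.5242144423857404
side 4264 [-30.6 -23.5 -16.8 -11.3  86.7  88.1  89. ]
scene 425 [-24.5 -18.8 -13.9  -9.9  91.2  92.4  93.6]
-65.5
scene plate y 178 [-69.3 -62.8 -55.1]
scene plate x 237 [-48.1   4.8  47.8]
scene plate z 237 [ 80.9 104.4 113.6]
side plate y 725 [-70.3 -68.5 -62.1]
side plate x 1020 [-48.3   0.6  48.8]
side plate z 1020 [ 58.7  93.4 112.6]
-25.5
scene plate y 217 [-29.5 -21.6 -14.2]
scene plate x 291 [-48.1   4.5  48.1]
scene plate z 291 [ 79.5 102.8 112.9]
side plate y 746 [-30.1 -27.7 -20.7]
side plate x 1043 [-50.   -1.3  47.6]
side plate z 1043 [ 59.   93.5 112.5]
20.5
scene plate y 204 [16.5 24.5 30.4]
scene plate x 273 [-49.7   3.7  48.4]
scene plate z 273 [ 81.7 103.7 113.3]
side plate y 510 [16.4 18.6 25.1]
side plate x 806 [-32.1   7.7  46.8]
side plate z 806 [ 58.  92. 112.]
60.5
scene plate y 406 [57.1 64.5 70.4]
scene plate x 566 [-48.1   0.3  48.3]
scene plate z 566 [ 68.3  91.8 112.5]
side plate y 626 [56.1 58.4 65.2]
side plate x 875 [-49.8   0.6  47.1]
side plate z 875 [ 65.1  95.7 112.4]
scene [578.6  17.6] 27.613918544926133 168 [551.3 -12.2  46.4 606.1  46.9  55.3]
side [577.6  16. ] 27.830220666565136 233 [549.1 -13.   46.4 605.2  45.1  54.7]
```

View pics/fin.png

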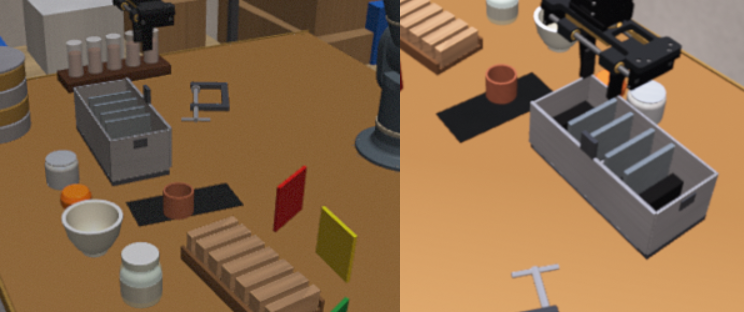

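```bash
echo '[530.3,-263.7,242.5,-3.3,0.05]'>cmd.json
python3 plan.py '8,578,17,200,-3.3,1'; python3 plan.py '1,578,17,200;9,-,-,24'; python3 plan.py '6,-,-,-,-,-1;10,554,-4.5,30,-3.3,-1'; python3 plan.py '3,-,-,24.5;5,-,-,-,-,0.7'; python3 plan.py '10,-,-,200'
```

```text
[{"fingers": 1.0, "travel": [0.01, -0.088, 0.013], "angular": [0, 0, 0.0]}, {"fingers": 1.0, "travel": [0.02, -0.177, 0.027], "angular": [0, 0, 0.0]}, {"fingers": 1.0, "travel": [0.029, -0.265, 0.04], "angular": [0, 0, 0.0]}, {"fingers": 1.0, "travel": [0.039, -0.354, 0.053], "angular": [0, 0, 0.0]}, {"fingers": 1.0, "travel": [0.049, -0.442, 0.066], "angular": [0, 0, 0.0]}, {"fingers": 1.0, "travel": [0.059, -0.531, 0.08], "angular": [0, 0, 0.0]}, {"fingers": 1.0, "travel": [0.069, -0.619, 0.093], "angular": [0, 0, 0.0]}, {"fingers": 1.0, "travel": [0.079, -0.707, 0.106], "angular": [0, 0, 0.0]}, {"fingers": 1.0, "travel": [0.079, -0.707, 0.106], "angular": [0, 0, 0.0]}, {"fingers": 1.0, "travel": [0.079, -0.707, 0.106], "angular": [0, 0, 0.0]}]
[578.1  16.8 200.1  -3.3   1. ]
[{"fingers": 1.0, "travel": [0.0, 0.0, 0.0], "angular": [0, 0, 0.0]}, {"fingers": 1.0, "travel": [0.0, 0.0, 0.055], "angular": [0, 0, 0.0]}, {"fingers": 1.0, "travel": [0.0, 0.0, 0.11], "angular": [0, 0, 0.0]}, {"fingers": 1.0, "travel": [0.0, 0.0, 0.165], "angular": [0, 0, 0.0]}, {"fingers": 1.0, "travel": [0
[... 1988 characters left out ...]
ular": [0, 0, 0.0]}, {"fingers": 0.7, "travel": [0.0, 0.0, -0.088], "angular": [0, 0, 0.0]}, {"fingers": 0.7, "travel": [0.0, 0.0, -0.132], "angular": [0, 0, 0.0]}, {"fingers": 0.7, "travel": [0.0, 0.0, -0.175], "angular": [0, 0, 0.0]}, {"fingers": 0.7, "travel": [0.0, 0.0, -0.219], "angular": [0, 0, 0.0]}, {"fingers": 0.7, "travel": [0.0, 0.0, -0.263], "angular": [0, 0, 0.0]}, {"fingers": 0.7, "travel": [0.0, 0.0, -0.307], "angular": [0, 0, 0.0]}, {"fingers": 0.7, "travel": [0.0, 0.0, -0.351], "angular": [0, 0, 0.0]}, {"fingers": 0.7, "travel": [0.0, 0.0, -0.395], "angular": [0, 0, 0.0]}, {"fingers": 0.7, "travel": [0.0, 0.0, -0.439], "angular": [0, 0, 0.0]}]
[554.1  -4.6 200.1  -3.3   0.7]
```

Request:
send_rows(
  increments=[
    {"fingers":1.0,"travel":[0.01,-0.088,0.013],"angular":[0,0,0.0]},
    {"fingers":1.0,"travel":[0.02,-0.177,0.027],"angular":[0,0,0.0]},
    {"fingers":1.0,"travel":[0.029,-0.265,0.04],"angular":[0,0,0.0]},
    {"fingers":1.0,"travel":[0.039,-0.354,0.053],"angular":[0,0,0.0]},
    {"fingers":1.0,"travel":[0.049,-0.442,0.066],"angular":[0,0,0.0]},
    {"fingers":1.0,"travel":[0.059,-0.531,0.08],"angular":[0,0,0.0]},
    {"fingers":1.0,"travel":[0.069,-0.619,0.093],"angular":[0,0,0.0]},
    {"fingers":1.0,"travel":[0.079,-0.707,0.106],"angular":[0,0,0.0]},
    {"fingers":1.0,"travel":[0.079,-0.707,0.106],"angular":[0,0,0.0]},
    {"fingers":1.0,"travel":[0.079,-0.707,0.106],"angular":[0,0,0.0]},
  ],
  squeeze=20,
)

```text
time: 61.65
tool_pos: [578.0, 17.8, 199.6]
tool_rot: [[0.998, -0.055, -0.0], [-0.055, -0.998, -0.0], [-0.0, 0.0, -1.0]]
force: [-0.8, -0.7, 0.2]
finger_gap: 1.001
finger_force: 0.0
```

Request:
send_rows(
  increments=[
    {"fingers":1.0,"travel":[0.0,0.0,0.0],"angular":[0,0,0.0]},
    {"fingers":1.0,"travel":[0.0,0.0,0.055],"angular":[0,0,0.0]},
    {"fingers":1.0,"travel":[0.0,0.0,0.11],"angular":[0,0,0.0]},
    {"fingers":1.0,"travel":[0.0,0.0,0.165],"angular":[0,0,0.0]},
    {"fingers":1.0,"travel":[0.0,0.0,0.22],"angular":[0,0,0.0]},
    {"fingers":1.0,"travel":[0.0,0.0,0.275],"angular":[0,0,0.0]},
    {"fingers":1.0,"travel":[0.0,0.0,0.33],"angular":[0,0,0.0]},
    {"fingers":1.0,"travel":[0.0,0.0,0.385],"angular":[0,0,0.0]},
    {"fingers":1.0,"travel":[0.0,0.0,0.43],"angular":[0,0,0.0]},
    {"fingers":1.0,"travel":[0.0,0.0,0.44],"angular":[0,0,0.0]},
  ],
)

```text
time: 62.65
tool_pos: [576.6, 15.0, 22.2]
tool_rot: [[0.998, -0.06, -0.003], [-0.06, -0.998, -0.001], [-0.003, 0.001, -1.0]]
force: [-1.1, -1.0, 0.0]
finger_gap: 0.998
finger_force: 0.0
```

Request:
send_rows(
  increments=[
    {"fingers":-1.0,"travel":[0.0,0.0,0.0],"angular":[0,0,0.0]},
    {"fingers":-1.0,"travel":[0.0,0.0,0.0],"angular":[0,0,0.0]},
    {"fingers":-1.0,"travel":[0.0,0.0,0.0],"angular":[0,0,0.0]},
    {"fingers":-1.0,"travel":[0.0,0.0,0.0],"angular":[0,0,0.0]},
    {"fingers":-1.0,"travel":[0.0,0.0,0.0],"angular":[0,0,0.0]},
    {"fingers":-1.0,"travel":[0.0,0.0,0.0],"angular":[0,0,0.0]},
    {"fingers":-1.0,"travel":[0.0,0.0,0.0],"angular":[0,0,0.0]},
    {"fingers":-1.0,"travel":[0.0,0.0,0.0],"angular":[0,0,0.0]},
    {"fingers":-1.0,"travel":[0.0,0.0,0.0],"angular":[0,0,0.0]},
    {"fingers":-1.0,"travel":[0.0,0.0,0.0],"angular":[0,0,0.0]},
  ],
)

```text
time: 63.65
tool_pos: [578.5, 16.7, 24.6]
tool_rot: [[0.998, -0.058, 0.001], [-0.058, -0.998, 0.0], [0.001, -0.0, -1.0]]
force: [-1.0, -0.8, 6.0]
finger_gap: 0.682
finger_force: 20.0
```

Request:
send_rows(
  increments=[
    {"fingers":-1.0,"travel":[0.0,0.0,-0.01],"angular":[0,0,0.0]},
    {"fingers":-1.0,"travel":[0.0,0.0,-0.02],"angular":[0,0,0.0]},
    {"fingers":-1.0,"travel":[-0.014,0.014,-0.02],"angular":[0,0,0.0]},
    {"fingers":-1.0,"travel":[-0.029,0.028,-0.02],"angular":[0,0,0.0]},
    {"fingers":-1.0,"travel":[-0.043,0.042,-0.02],"angular":[0,0,0.0]},
    {"fingers":-1.0,"travel":[-0.057,0.057,-0.02],"angular":[0,0,0.0]},
    {"fingers":-1.0,"travel":[-0.057,0.057,-0.02],"angular":[0,0,0.0]},
    {"fingers":-1.0,"travel":[-0.057,0.057,-0.01],"angular":[0,0,0.0]},
    {"fingers":-1.0,"travel":[-0.057,0.057,-0.002],"angular":[0,0,0.0]},
    {"fingers":-1.0,"travel":[-0.057,0.057,-0.001],"angular":[0,0,0.0]},
  ],
)

```text
time: 64.65
tool_pos: [554.2, -4.1, 24.5]
tool_rot: [[0.998, -0.057, -0.0], [-0.057, -0.998, 0.0], [-0.0, -0.0, -1.0]]
force: [-3.0, -0.2, 7.1]
finger_gap: 0.68
finger_force: 20.0
```

Request:
send_rows(
  increments=[
    {"fingers":0.7,"travel":[0.0,0.0,0.0],"angular":[0,0,0.0]},
    {"fingers":0.7,"travel":[0.0,0.0,0.0],"angular":[0,0,0.0]},
    {"fingers":0.7,"travel":[0.0,0.0,0.0],"angular":[0,0,0.0]},
    {"fingers":0.7,"travel":[0.0,0.0,0.0],"angular":[0,0,0.0]},
    {"fingers":0.7,"travel":[0.0,0.0,0.0],"angular":[0,0,0.0]},
    {"fingers":0.7,"travel":[0.0,0.0,-0.05],"angular":[0,0,0.0]},
    {"fingers":0.7,"travel":[0.0,0.0,-0.12],"angular":[0,0,0.0]},
    {"fingers":0.7,"travel":[0.0,0.0,-0.2],"angular":[0,0,0.0]},
    {"fingers":0.7,"travel":[0.0,0.0,-0.28],"angular":[0,0,0.0]},
    {"fingers":0.7,"travel":[0.0,0.0,-0.3],"angular":[0,0,0.0]},
  ],
)

```text
time: 65.65
tool_pos: [556.2, -4.6, 147.7]
tool_rot: [[0.998, -0.058, 0.007], [-0.058, -0.998, 0.001], [0.007, -0.001, -1.0]]
force: [0.9, 0.8, -0.4]
finger_gap: 0.849
finger_force: 0.0
```

```bash
python3 ring.py; python3 flap.py; python3 - <<'E'
import cv2,numpy as np
a=cv2.imread('pics/f_scene.png')[80:330,170:490];b=cv2.imread('pics/f_side.png')[180:470,230:550]
cv2.imwrite('pics/fin2.png',np.hstack([cv2.resize(a,(400,312)),cv2.resize(b,(344,312))]))
E
```

```text
scene [554.8  -2.2] 27.555990166856084 169 [528.2 -31.1  46.4 583.4  26.2  56.5]
side [553.1  -4.1] 27.741932328415302 241 [524.1 -33.3  46.5 581.3  24.4  54.2]
[554.7  -4.4 145.4] [ 0.6 -0.4 -0. ] 0.8512137420569688
side 4259 [-30.7 -23.5 -16.6 -11.3  86.8  88.1  89. ]
scene 409 [-26.6 -19.2 -13.9  -9.9  91.2  92.4  93.8]
```

View pics/fin2.png

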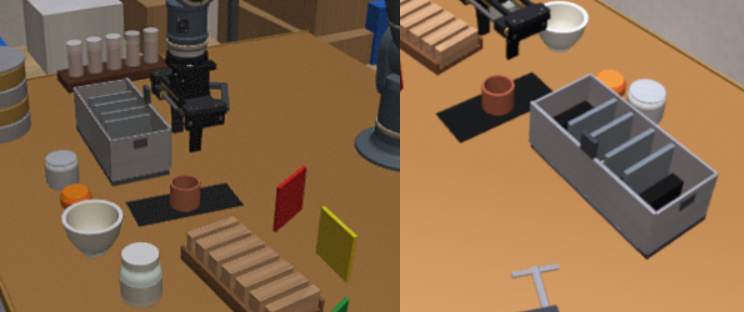

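The picture shows the flap upright, all four plates standing in their slots, the ring central on the mat (at about 185,193 in the left half) and the bystanders unmoved, so I am handing in.

```bash
python3 -c "
from workcell import robot
print(robot.sign_off())"
```

```text
the job is handed in; nothing more can be done
None
```

I handed the job in at about 66 s of robot time: two steel plates stand in the left compartment and two aluminium in the right, the one ring stands in the middle of the mat (put back after it was knocked aside), the flap is up against its stop, and the mortar, jar, tin and cap were not touched; the sign-off returned no verdict.

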